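# Put the tube carrier in the bench cooler and close its stayed lid

## Robot

A 7-joint arm with a two-finger parallel gripper is mounted at the origin on the work surface. World frame = base frame: x ahead of the robot, y to its left, z up, the work surface at z = 0. Lengths are in m, angles in rad, forces in N, time in s.
With the tool pointing down it reaches from about 0.425 to 0.925 m from the base axis. Payload 6.8 kg.
Tool frame: the origin (TCP) lies midway between the tips of the shut fingers; the grasp point (between the pads) lies 19 mm behind it; z points along the fingers, x is the direction in which the jaws open and shut, and the axes are right-handed (so a half turn about z gives the same grasp; the last joint's range is limited). The gripper opens to 85 mm and grips with 20 to 120 N. Pads are 22 mm wide; open, the fingers measure 114 mm over their backs; the gripper's body (76 mm by 85 mm) begins 54 mm behind the grasp point. The pads swing forward as they close: fully open they stand 13 mm farther back than shut.
Start: joints at [0.995, 0.477, 0.022, 1.555, -0.011, 1.109, -0.083], TCP at [0.304, -0.602, 0.231] pointing down, gripper open.
Joint ranges: [-2.96, 2.96], [-0.34, 2.1], [-1.41, 1.46], [0.24, 2.44], [-1.37, 4.51], [0.17, 1.92], [-2.96, 2.96]. Speed limits (rad/s): [2.39, 2.39, 3.14, 3.14, 3.14, 3.14, 3.14].

## Interface

Orientations are given as a unit quaternion [x, y, z, w].
In Python, from plant import status, viewer, workorder gives the robot as it stands.
- The arm moves only by the tool drive_tool, never from a script. Its arguments are lists of equal length, an entry for each row: "dr": the turn, a rotation vector about the tool's x, y, z in rad, a list of three; "slide": the shift along the tool's x, y, z in mm, a list of three; "hand": the opening in per cent of the stroke, from 0 (shut) to 100 (fully open). In form: {"dr": [[rx, ry, rz], ...], "slide": [[x, y, z], ...], "hand": [hand, ...]}. A call has 1 to 8 rows; each row is the pose to reach, as a shift and turn from the pose commanded when the call began, along the tool's axes at that moment; what a row does not reach only later rows make up. A row lasts 1/8 s, in which the tool goes at most 62.5 mm and 10.7 degrees, less where a joint would pass 70% of its speed; a pose out of reach is approached as far as the arm can. A call with a gripper value outside its range is refused whole. The fingers move at their own pace and stop on an object; "squeeze" is the grip in N (left out, the last holds). Time passes only in rows, so rows that repeat a pose let the fingers close. It gives the time, the measured TCP pose, the force and the opening at its end, in the units of the state.
- status.get_obs(): the state, without advancing time (a new reading comes with each control period).
- viewer.get_image(name): name is "side" or "top" or "wrist"; returns the picture (420x560x3 uint8, red, green, blue); there is no depth.
- viewer.camera_params(name): a dict with "camera_matrix" (3x3 intrinsics, pixels), "cam_to_world" (4x4, takes a point from camera to world coordinates). Camera axes: x right, y down, z forward; pixel columns grow to the right and rows downward; lengths in m; the calibration is good to about 2 mm. A picture is of the moment at which its call begins: read the wrist's pose just before it. camera_params takes no time and is no camera call; for the wrist camera it gives the pose at the moment of the call.
- workorder.job_done(): hands the job in, once; it reports no verdict.
The state is a dict: "time_s": time; "joint_pos": joint angles; "dq": joint speeds; "effort": joint torques, N m; "tool_pos": TCP position; "tcp_rot": TCP orientation; "ft_force": force on the tool from outside, world axes, zero at the start; "moment": the same for the moment, N m; "gripper_width": opening from 0.0 (shut) to 1.0 (fully open).
Only numpy, scipy, OpenCV 4.12 (cv2) and the standard library are available. Lean on these libraries where they do the work, as an engineer would, in place of code of your own. Each camera call takes 0.05 s, during which the arm holds its last target.

## Task

Raise the bench cooler's lid and lock its folding stay, the knee pressed past straight onto its stop so that the lid stands by itself; then set the tube carrier with the grip bar down, gently and upright, on the chamber floor beside the cold pack. Afterwards break the knee of the stay and let the lid down fully shut without slamming it, and leave everything else where it stands.

Things in the scene. Friction and masses are not known exactly. Their poses are not given: they have to be found in the camera images.
- cooler: Bench cooler, a white chest fixed to the bench. Origin: underside, centre of the chamber part, on the bench. Own axes: x from the front towards the lid's hinge, y along the hinge, z up. The chamber part is 220 mm (x) by 240 mm (y), rim 104 mm high; inside it is 180 by 200 mm with its floor 14 mm up (walls 20 mm). A 70 mm wide cooling unit of the same height joins its +y end. The folding lid stay is outside the -y end wall. Its lower link is pinned at x -5, y -128, z +86 mm.
- chamber_floor (a point): Centre of the chamber's floor, 14 mm above the cooler's origin; same axes as the cooler.
- lid (a joint): Angle of the lid in rad: 0 shut, 1.43 where the stay is straight (it can go no farther). White slab 220 by 240 by 18 mm, 0.5 kg, hinged along the cooler's back rim (x +110, z +104 mm in the cooler's axes). The hinge is stiff (0.2 N m) and damped (0.5 N m s/rad): left alone, the lid stays up above about 1.2 rad; lower, it sinks shut by itself in some seconds.
- lid_lip (a point): Middle of the lower front edge of the lid's finger lip: an aluminium strip 160 mm long and 8 mm thick that juts 25 mm out from the lid's front edge; 245 mm from the hinge, free beneath. Its axes turn with the lid (x towards the hinge, y along the hinge, z up when shut).
- knee (a joint): Knee of the folding stay, in rad: 0 folded (lid shut), 2.73 links in line, 2.816 on its stop past straight = locked, and then the lid cannot come down. Two flat steel links 96 mm long join the end wall to the lid. The knee folds towards the cooler's front (-x) and is stiff (0.05 N m): it stays where it is left with the lid up. Pressed at the bar towards the hinge (+x) it straightens and locks, lifting the lid the last bit; drawn back (-x) it breaks.
- knee_bar (a point): Middle of the knee's finger bar: round steel, 14 mm across, on the knee's axis, along the cooler's y, outwards (-y) from the stay. This point is 57 mm outside the end wall and the lid's end (y -177 in the cooler's axes); the bar runs free 38 mm inwards and 24 mm outwards of it, to a cap 18 mm across. Locked, it is at about x +50, z +165 mm in the cooler's axes; with the lid shut at x -82, z +28. It moves on a circle of 96 mm about the lower pin.
- carrier: White plastic tube carrier, loose, 0.15 to 0.31 kg, 120 mm (own x) by 60 mm (y), 82 mm high, origin under its centre. Two rows of orange-capped tubes (top 43 mm) and above them a straight grip bar along x.
- carrier_grip (a point): Middle of the carrier's grip bar, 74 mm above its base: bar 120 mm long, 12 mm thick (y), 16 mm high; 23 mm free between its underside and the caps.
- cold_pack: Blue cold pack standing loose in the chamber near the wall at +y: 130 (own x) by 36 (y) by 62 mm high. Origin under its centre.
- tube_tray: Low clear tray with orange-capped tubes, no grip bar, 125 by 85 by 42 mm; leave alone. Origin under its centre.
- pump_bottle: Pink pump bottle, 72 mm across, 175 mm high; leave alone. Origin under its centre.
- flask: Conical glass flask, 86 mm across, 125 mm high; leave alone. Origin under its centre.
- specimen_jar: Glass jar with white cap, 60 mm across, 75 mm high; leave alone. Origin under its centre.
- marker: Grey and black marker pen lying on the bench, 115 mm long, 13 mm thick; leave alone. Origin under its centre.
Mind the look-alikes: they are no part of the job. Leave any turquoise look-alike of the carrier alone.

How it is judged:
On the way, in this order (a step that is already met when the one before it is completed fails the run):
1. the lid is up and its stay locked, the knee past straight on its stop, with the hand off the cooler (value of joint knee above 2.766 rad and value of joint lid above 1.3 rad and contact force between each of the fingers, the arm and cooler below 0.3 N), for 0.3 s.
2. the carrier stands released on the chamber floor while the stay is still locked (x of carrier in the frame of cooler between -0.065 and 0.065 m and y of carrier in the frame of cooler between -0.075 and 0.06 m and z of carrier in the frame of cooler below 0.018 m and angle between carrier's own z axis and vertical below 0.08 rad and linear speed of carrier below 0.03 m/s and contact force between the fingers and carrier below 0.2 N and value of joint knee above 2.766 rad), for 0.2 s.
At the end, for the whole second after the job is handed in: The lid is fully shut (within 0.03 rad) and still, and the carrier stands released, upright (within 0.08 rad) and at rest on the floor of the chamber (within 4 mm of it). The cold pack and everything on the bench are within 30 mm of where they were (x of carrier in the frame of cooler between -0.065 and 0.065 m and y of carrier in the frame of cooler between -0.075 and 0.06 m and z of carrier in the frame of cooler below 0.018 m and angle between carrier's own z axis and vertical below 0.08 rad and linear speed of carrier below 0.03 m/s and contact force between the fingers and carrier below 0.2 N and value of joint lid below 0.03 rad and velocity of joint lid above -0.05 rad/s); the robot touches nothing.
It fails at once if the lid is slammed (swings down faster than 1.3 rad/s) (velocity of joint lid below -1.3 rad/s).
It fails at once if the carrier is dropped (faster than 0.45 m/s out of the grip) (contact force between the fingers and carrier below 0.1 N and linear speed of carrier above 0.45 m/s).
It fails at once if the carrier is tipped over (more than 0.6 rad) (angle between carrier's own z axis and vertical above 0.6 rad).
It fails at once if the cold pack or a thing on the bench is moved more than 30 mm (distance of any of cold_pack, tube_tray, pump_bottle, flask, specimen_jar, marker from where it was at the start of the episode above 0.03 m).
It also fails if it takes over 72 s, if anything falls off the work surface, if the arm or the gripper's body presses on something with over 40 N, if the wrist force passes 120 N, or if a joint passes its speed limit or range.

## Working session

There is one attempt and no reset: what is moved stays moved. The work goes in short steps, Python scripts to look and compute and a tool call to move; the robot and the scene stay as the last step left them, time stands still between calls to the robot, and variables do not carry over. Pictures are saved under pics/ and viewed, and the job is handed in when it is done.

Besides the shell and the picture viewer there is one more tool, called after "Call:" as a command line: name --argument value ..., lists and objects as JSON in quotes. drive_tool: Moves the arm, as the interface text tells. Its arguments: {"type":"object","properties":{"dr":{"type":"array"},"slide":{"type":"array"},"hand":{"type":"array"},"squeeze":{"type":"number"}},"required":["dr","slide","hand"]}

```bash
ls; mkdir -p pics; python3 - <<'E'
from plant import status, viewer, workorder
import cv2,numpy as np
o=status.get_obs();print({k:np.round(v,3).tolist() for k,v in o.items()})
for n in ["side","top","wrist"]:
    p=viewer.camera_params(n);print(n,np.round(p["camera_matrix"],1).tolist(),np.round(p["cam_to_world"],4).tolist())
    cv2.imwrite(f"pics/{n}0.png",viewer.get_image(n)[:,:,::-1])
E
```

```text
pics
{'time_s': 0.0, 'joint_pos': [0.995, 0.478, 0.022, 1.556, -0.012, 1.109, -0.083], 'dq': [0.0, -0.0, -0.0, 0.001, -0.001, -0.001, 0.001], 'effort': [-0.0, -59.645, 1.608, -28.12, 0.013, 0.009, -0.0], 'tool_pos': [0.304, -0.602, 0.23], 'tcp_rot': [0.852, -0.524, -0.001, -0.0], 'ft_force': [0.163, -0.253, -0.19], 'moment': [-0.006, 0.001, -0.023], 'gripper_width': 1.001}
side [[414.5, 0.0, 278.7], [0.0, 414.5, 210.1], [0.0, 0.0, 1.0]] [[0.9988, -0.0456, 0.0187, 0.5143], [-0.0441, -0.6566, 0.753, -1.2437], [-0.0221, -0.7529, -0.6578, 1.0978], [0.0, 0.0, 0.0, 1.0]]
top [[466.8, 0.0, 277.7], [0.0, 466.8, 208.1], [0.0, 0.0, 1.0]] [[-0.0206, -0.9975, 0.0671, 0.4598], [-0.9998, 0.0209, 0.0033, -0.0855], [-0.0047, -0.067, -0.9977, 1.4805], [0.0, 0.0, 0.0, 1.0]]
wrist [[372.0, 0.0, 283.4], [0.0, 372.0, 205.0], [0.0, 0.0, 1.0]] [[0.4504, -0.8455, -0.2867, 0.3768], [-0.8928, -0.427, -0.1434, -0.5641], [-0.0012, 0.3206, -0.9472, 0.3725], [0.0, 0.0, 0.0, 1.0]]
```

View pics/side0.png

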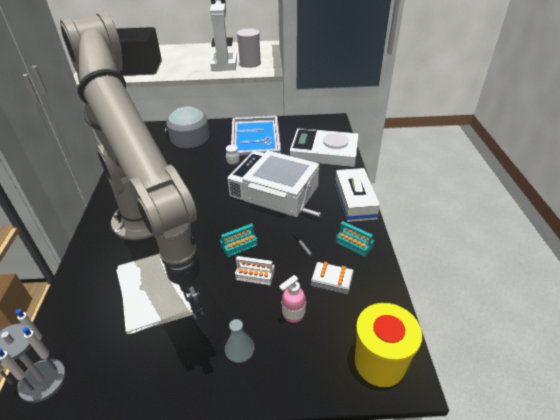

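View pics/top0.png

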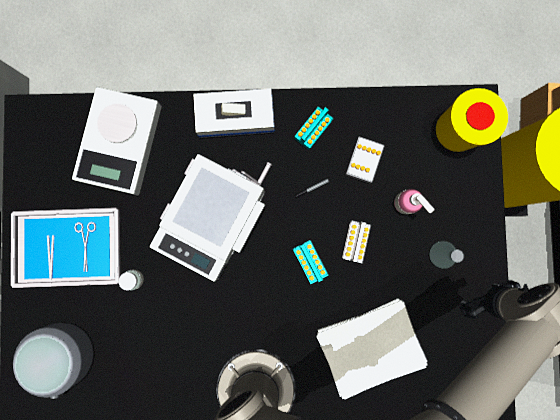

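View pics/wrist0.png

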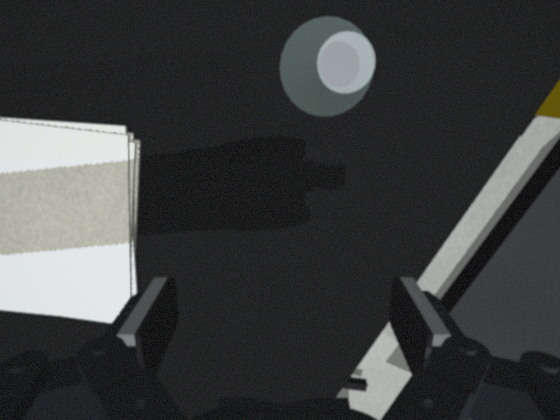

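```bash
python3 - <<'E'
import cv2
a=cv2.imread("pics/top0.png")
cv2.imwrite("pics/t1.png",cv2.resize(a[135:295,140:290],None,fx=5,fy=3.75*1,interpolation=cv2.INTER_CUBIC)[:600,:800])
cv2.imwrite("pics/t2.png",cv2.resize(a[195:295,280:400],None,fx=6,fy=6,interpolation=cv2.INTER_CUBIC))
b=cv2.imread("pics/side0.png")
cv2.imwrite("pics/s1.png",cv2.resize(b[140:230,215:345],None,fx=6,fy=6,interpolation=cv2.INTER_CUBIC))
E
```

```text
(no output)
```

View pics/t1.png

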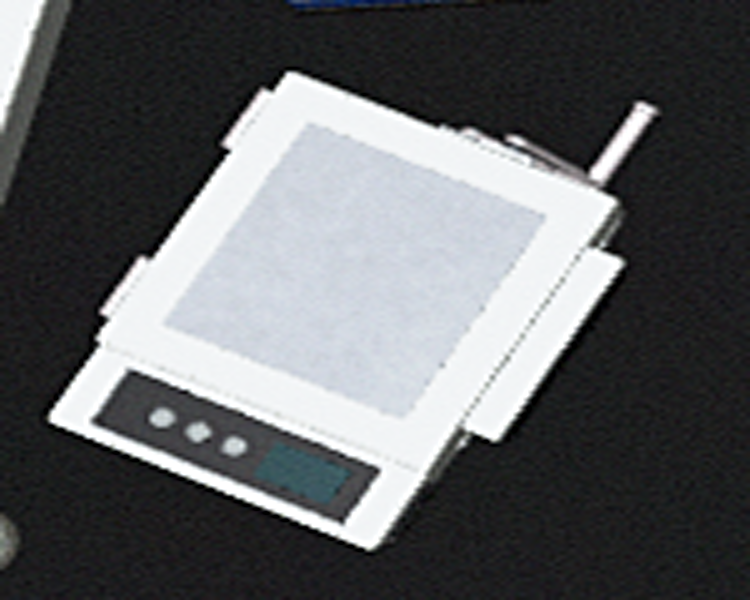

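View pics/t2.png

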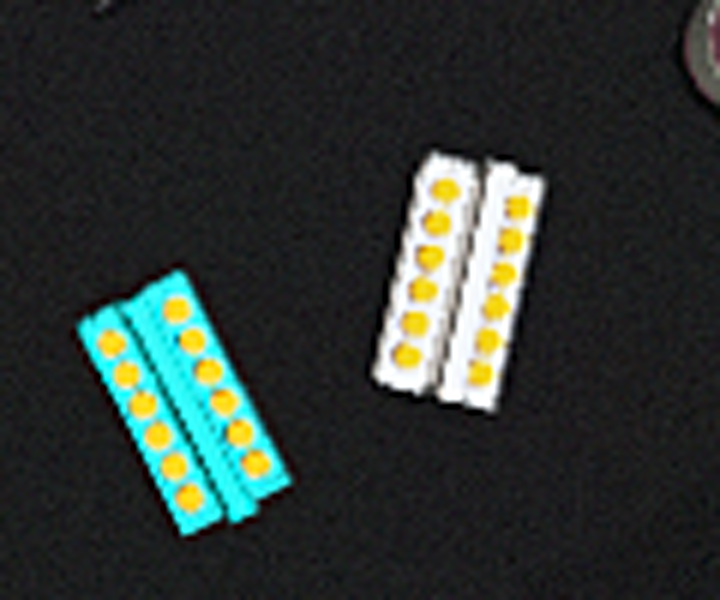

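View pics/s1.png

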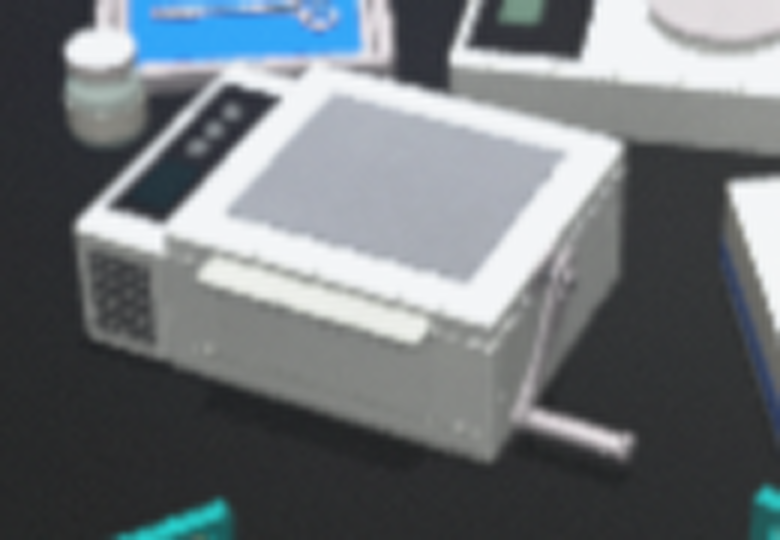

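```bash
cat > h.py <<'E'
import numpy as np,cv2
from plant import status, viewer, workorder
from scipy.spatial.transform import Rotation as R
from scipy.optimize import least_squares
def proj(n,P,par=None):
    p=par or viewer.camera_params(n);T=np.linalg.inv(p["cam_to_world"]);P=np.atleast_2d(P)
    c=P@T[:3,:3].T+T[:3,3];u=c@np.array(p["camera_matrix"]).T
    return u[:,:2]/u[:,2:]
def ray(n,px,z,par=None):
    p=par or viewer.camera_params(n);px=np.atleast_2d(px).astype(float);M=np.array(p["cam_to_world"])
    d=np.c_[px,np.ones(len(px))]@np.linalg.inv(p["camera_matrix"]).T@M[:3,:3].T;o=M[:3,3]
    return o+d*((z-o[2])/d[:,2:])
E
python3 - <<'E'
from h import *
oc=[(-110,-120,122),(110,-120,122),(110,120,122),(110,190,104),(-110,190,104),(-82,-201,28)]
pt=np.array([(620,209),(290,72),(100,345),(50,418),(375,548),(648,105)],float)
pt=np.c_[(pt[:,0]+.5)/5-.5+140,(pt[:,1]+.5)/3.75-.5+135]
os_=[(-110,-120,122),(110,-120,122),(-110,120,122),(-110,190,104),(-110,-120,0),(-82,-201,28)]
ps=np.array([(490,328),(625,145),(165,240),(75,228),(492,462),(628,445)],float)
ps=(ps+.5)/6-.5+[215,140]
def W(q,o): 
    o=np.array(o)/1000.;return np.c_[o[:,:2]@R.from_euler('z',q[2]).as_matrix()[:2,:2].T+q[:2],o[:,2]]
f=lambda q:np.r_[(proj("top",W(q,oc))-pt).ravel(),(proj("side",W(q,os_))-ps).ravel()]
s=least_squares(f,[.6,.1,1.3],loss='soft_l1');print(s.x);print(np.round(s.fun.reshape(-1,2),1))
L=np.array([(445,190),(437,223),(430,256),(423,290),(415,323),(407,356)],float);Rr=np.array([(518,207),(511,240),(504,274),(497,307),(488,341),(480,374)],float)
g=lambda a:(a+.5)/6-.5+[280,195]
l=ray("top",g(L),.043);r=ray("top",g(Rr),.043)
print(np.r_[l,r].mean(0),l[0]-l[-1],np.linalg.norm(l[0]-l[-1]),r.mean(0)-l.mean(0))
d=(l[0]-l[-1]);print("yaw",np.arctan2(d[1],d[0]))
E
```

```text
[0.56080508 0.11201832 1.07333955]
[[ 0.3 -3.3]
 [-0.1 -0.9]
 [-0.7 -1.2]
 [-0.4  0.7]
 [ 0.7  0.6]
 [-0.3  0.9]
 [ 0.6  0.1]
 [ 0.1 -0.3]
 [-0.9 -1.1]
 [-0.7  0.2]
 [ 0.1  1.9]
 [-0.4  0.8]]
[ 0.44871167 -0.32123139  0.043     ] [ 0.08429979 -0.02205538  0.        ] 0.08713721811954686 [-0.00969703 -0.03727386  0.        ]
yaw -0.25589446864716686
```

```bash
cat >> h.py <<'E'
Q=np.array([0.5608,0.1120,1.0733])
Rc=lambda:R.from_euler('z',Q[2]).as_matrix()
def c2w(p): return Rc()@(np.array(p,float)/1000)+[Q[0],Q[1],0]
def w2c(p): return Rc().T@(np.array(p)-[Q[0],Q[1],0])*1000
def toolR(beta,flip=1,Rb=None):
    # tool x=-flip*yc, tilt beta from straight down towards +xc
    r=Rc(); x=-flip*r[:,1]; t=np.cos(beta)*np.array([0,0,-1])+np.sin(beta)*r[:,0]
    return R.from_matrix(np.c_[x,np.cross(t,x),t])
def rel(rows,start=None):
    """rows: list of (pos world m, Rotation)"""
    o=status.get_obs() if start is None else None
    p0,R0=(o["tool_pos"],R.from_quat(o["tcp_rot"])) if start is None else start
    for p,r in rows:
        print("dr",np.round((R0.inv()*r).as_rotvec(),3).tolist(),"slide",np.round(R0.inv().apply(np.array(p)-p0)*1000,1).tolist())
def lift(th,tau,s=18,e=0,extra=0,y=-20):
    E=np.array([110-245*np.cos(th)+e*np.sin(th),104+245*np.sin(th)+e*np.cos(th)])
    t=np.array([np.cos(tau),-np.sin(tau)]);n=np.array([np.sin(tau),np.cos(tau)])
    p=E+s*t-(11-extra)*n
    return c2w([p[0],y,p[1]]),toolR(np.pi/2-tau)
def ang():
    o=status.get_obs();print(round(float(o["time_s"]),2),"cooler",np.round(w2c(o["tool_pos"]),1),"w",np.round(o["tool_pos"],4),"F",np.round(o["ft_force"],1),"q",np.round(o["joint_pos"],2),"g",round(float(o["gripper_width"]),2))
E
python3 - <<'E'
from h import *
ang()
g=lambda a:(np.array(a,float)+.5)/6-.5+[215,140]
for z in(104,108,112):
  for y in (-80,80): print(z,y,proj("side",c2w([-135,y,z])))
print(g([(425,345),(200,280)]))
for p in [(-82,-177,28),(-110,-120,122)]: print(proj("side",c2w(p)),proj("top",c2w(p)))
pre=c2w([-190,-20,150]);print(pre)
rel([(np.array([.30,-.55,.32]),toolR(0)),(pre+[0,0,.1],toolR(.5)),(pre,toolR(.9))])
E
```

```text
0.15 cooler [-750.  -115.2  230.5] w [ 0.3042 -0.6021  0.2305] F [0.4 1.1 0. ] q [ 0.99  0.48  0.02  1.56 -0.01  1.11 -0.08] g 1.0
104 -80 [[284.41806422 199.08802411]]
104 80 [[247.25510141 188.22374459]]
108 -80 [[284.40414229 198.26655425]]
108 80 [[247.1809057  187.41251524]]
112 -80 [[284.39017315 197.44229928]]
112 80 [[247.10646702 186.5986294 ]]
[[285.41666667 197.08333333]
 [247.91666667 186.25      ]]
[[313.09023722 212.83195685]] [[265.35769319 170.29241686]]
[[296.89622756 194.31699861]] [[263.88126246 187.07375899]]
[ 0.4877025  -0.06451276  0.15      ]
dr [-0.0, 0.001, -0.605] slide [-48.5, -19.8, -89.4]
dr [0.484, -0.15, -0.593] slide [-397.1, -406.2, -18.9]
dr [0.871, -0.271, -0.564] slide [-396.9, -406.2, 81.1]
```

Call:
drive_tool --dr '[[0,0,-0.15],[0,0,-0.3],[0,0,-0.45],[0.1,0,-0.6],[0.2,-0.06,-0.6],[0.3,-0.1,-0.6],[0.4,-0.12,-0.6],[0.48,-0.15,-0.593]]' --slide '[[0,0,-55],[-20,-20,-90],[-60,-60,-90],[-100,-100,-90],[-145,-145,-90],[-190,-190,-90],[-230,-235,-90],[-275,-280,-90]]' --hand '[0,0,0,0,0,0,0,0]'

```text
time_s: 1.15
tool_pos: [0.4302, -0.2303, 0.3212]
tcp_rot: [0.939, -0.239, 0.061, -0.239]
ft_force: [1.0, 0.4, 0.0]
gripper_width: 0.0
```

```bash
python3 - <<'E'
from h import *
ang()
pre=c2w([-190,-20,150])
rel([(pre+[0,0,.1],toolR(.6)),(pre,toolR(.9))])
E
```

```text
1.15 cooler [-363.1  -48.6  321.2] w [ 0.4302 -0.2303  0.3212] F [1.  0.4 0. ] q [ 0.95  0.18 -0.3   1.86 -0.47  1.23  0.34] g 0.0
dr [0.102, -0.0, -0.001] slide [-28.7, -118.0, 145.3]
dr [0.402, -0.0, -0.001] slide [-28.7, -70.2, 233.1]
```

Call:
drive_tool --dr '[[0.05,0,0],[0.1,0,0],[0.15,0,0],[0.25,0,0],[0.35,0,0],[0.402,0,0],[0.402,0,0]]' --slide '[[-9,-40,48],[-19,-80,97],[-28.7,-118,145],[-28.7,-102,175],[-28.7,-86,205],[-28.7,-70.2,233],[-28.7,-70.2,233]]' --hand '[0,0,0,0,0,0,0]'

```text
time_s: 2.02
tool_pos: [0.4855, -0.0666, 0.1474]
tcp_rot: [0.872, -0.224, 0.104, -0.422]
ft_force: [0.9, 0.1, 0.3]
gripper_width: 0.002
```

```bash
python3 - <<'E'
from h import *
ang()
cv2.imwrite("pics/w1.png",viewer.get_image("wrist")[:,:,::-1])
for p in [(-135,80,110),(-135,-80,110),(-110,-120,122),(-110,120,122),(110,120,122),(-82,-200,28)]: print(p,np.round(proj("wrist",c2w(p)),1))
rel([lift(0,.67,e=6,extra=-25)])
E
```

```text
2.02 cooler [-192.9  -19.   147.4] w [ 0.4855 -0.0666  0.1474] F [0.9 0.1 0.3] q [ 0.96  0.52 -0.51  2.17 -0.99  0.82  0.82] g 0.0
(-135, 80, 110) [[120.2 214.6]]
(-135, -80, 110) [[384.9 213.9]]
(-110, -120, 122) [[448.5 168.7]]
(-110, 120, 122) [[ 57.5 169.9]]
(110, 120, 122) [[134.6 -16.1]]
(-82, -200, 28) [[493.  210.6]]
dr [0.003, 0.002, -0.003] slide [0.3, 31.1, 87.3]
```

View pics/w1.png

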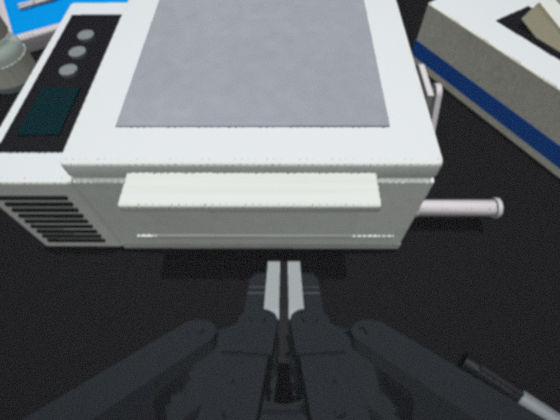

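```bash
python3 - <<'E'
import cv2
a=cv2.imread("pics/w1.png")
cv2.imwrite("pics/w1a.png",cv2.resize(a[140:260,340:520],None,fx=4.4,fy=4.4,interpolation=cv2.INTER_CUBIC))
cv2.imwrite("pics/w1b.png",cv2.resize(a[140:260,40:220],None,fx=4.4,fy=4.4,interpolation=cv2.INTER_CUBIC))
E
```

```text
(no output)
```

View pics/w1a.png

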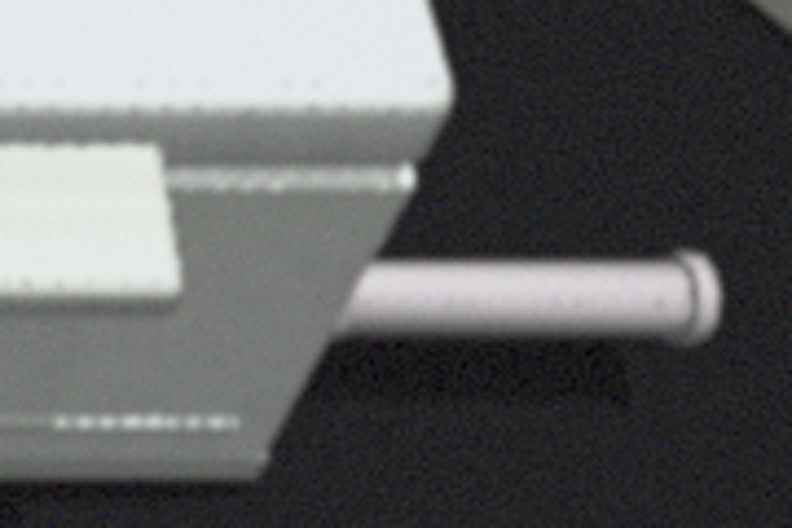

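View pics/w1b.png

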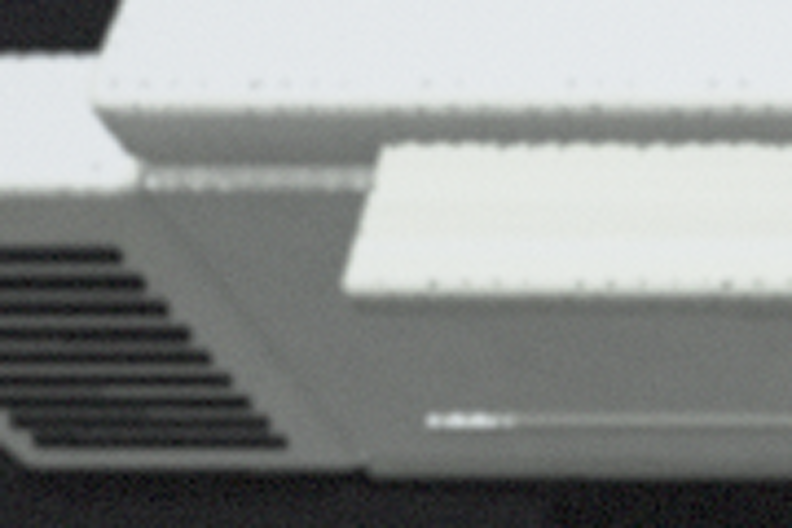

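```bash
python3 - <<'E'
from h import *
par=viewer.camera_params("wrist")
ow=[(-135,-80,112),(-135,80,112),(-110,-120,122),(-110,120,122),(-110,-120,0),(-110,-120,104)]
pw=np.array([(380.9,205.9),(118.4,205.9),(442.9,163.9),(61.6,163.9),(399.5,248.6),(433.9,179.5)])
oc=[(110,-120,122),(110,120,122),(110,190,104),(-110,190,104)]
pt=np.array([(290,72),(100,345),(50,418),(375,548)],float)
pt=np.c_[(pt[:,0]+.5)/5-.5+140,(pt[:,1]+.5)/3.75-.5+135]
os_=[(-110,-120,122),(110,-120,122),(-110,120,122),(-110,190,104),(-110,-120,0),(-135,-80,112),(-135,80,112)]
ps=np.array([(490,328),(625,145),(165,240),(75,228),(492,462),(425,340),(205,268)],float)
ps=(ps+.5)/6-.5+[215,140]
def W(q,o): 
    o=np.array(o)/1000.;return np.c_[o[:,:2]@R.from_euler('z',q[2]).as_matrix()[:2,:2].T+q[:2],o[:,2]]
pr={n:viewer.camera_params(n) for n in("top","side")}
fw=lambda q:(proj("wrist",W(q,ow),par)-pw).ravel()
f=lambda q:np.r_[(proj("top",W(q,oc),pr["top"])-pt).ravel(),(proj("side",W(q,os_),pr["side"])-ps).ravel(),fw(q)/2]
s=least_squares(f,Q,loss='soft_l1');print(s.x);print(np.round(s.fun.reshape(-1,2),1).tolist())
s=least_squares(fw,Q);print("wrist only",s.x,np.round(s.fun.reshape(-1,2),1).tolist())
E
```

```text
[0.56182709 0.11644757 1.07428977]
[[-1.6, -1.2], [-2.2, -1.4], [-1.9, 0.4], [-0.8, 0.3], [0.9, -0.7], [0.2, -0.9], [-0.6, -1.8], [-0.4, -0.5], [0.3, 1.1], [-0.8, 0.4], [-1.3, 1.7], [0.9, -0.0], [0.2, 0.5], [1.0, -0.5], [-1.8, 0.3], [-1.9, 0.5], [0.6, 0.4]]
wrist only [0.56257943 0.11676251 1.06991066] [[1.6, -0.5], [0.7, -0.4], [2.1, -1.1], [-3.0, -0.9], [-3.8, 0.9], [1.2, 0.6]]
```

```bash
sed -i 's/^Q=.*/Q=np.array([0.5615,0.1150,1.0733])/' h.py; python3 - <<'E'
from h import *
A=lift(0,.67,s=-25,extra=-12);B=lift(0,.67,s=20,extra=-8)
print(w2c(A[0]),w2c(B[0]))
rel([A,B])
E
```

```text
[-168.87821935  -20.          101.49675136] [-131.12230044  -20.           76.68766861]
dr [0.003, 0.002, -0.003] slide [-0.6, 21.0, 50.3]
dr [0.003, 0.002, -0.003] slide [-0.6, 16.9, 95.3]
```

Call:
drive_tool --dr '[[0,0,0],[0,0,0],[0,0,0],[0,0,0],[0,0,0]]' --slide '[[0,12,25],[0,21,50],[0,19,72],[0,17,95],[0,17,95]]' --hand '[0,0,0,0,0]'

```text
time_s: 2.7
tool_pos: [0.5184, -0.0091, 0.0789]
tcp_rot: [0.874, -0.22, 0.107, -0.421]
ft_force: [-0.5, -0.1, -0.0]
gripper_width: 0.002
```

```bash
python3 - <<'E'
from h import *
ang()
cv2.imwrite("pics/w2.png",viewer.get_image("wrist")[:,:,::-1])
for th in (0.05,.15,.3,.45,.6,.75,.9,1.0): 
  rel([lift(th,.67+th*.58,s=20)])
E
```

```text
2.7 cooler [-129.6  -21.4   78.9] w [ 0.5184 -0.0091  0.0789] F [-0.5 -0.1 -0. ] q [ 0.89  0.68 -0.59  2.18 -1.13  0.6   0.96] g 0.0
dr [-0.025, -0.0, 0.003] slide [-1.8, -15.3, -6.7]
dr [-0.083, -0.0, 0.003] slide [-1.7, -34.8, -20.7]
dr [-0.17, -0.0, 0.003] slide [-1.6, -66.2, -37.8]
dr [-0.257, -0.001, 0.003] slide [-1.5, -99.8, -49.9]
dr [-0.344, -0.001, 0.003] slide [-1.4, -134.8, -56.8]
dr [-0.431, -0.001, 0.003] slide [-1.3, -170.2, -58.3]
dr [-0.518, -0.001, 0.003] slide [-1.2, -205.4, -54.4]
dr [-0.576, -0.001, 0.003] slide [-1.1, -228.3, -48.8]
```

View pics/w2.png

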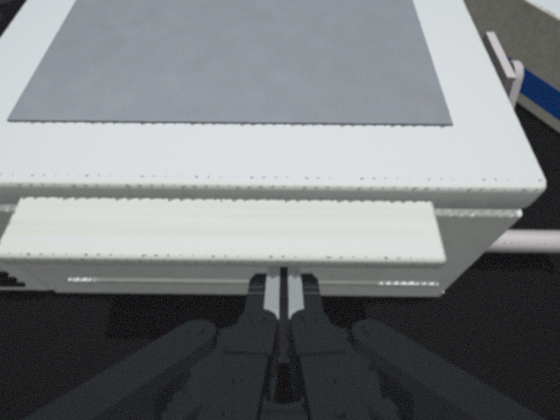

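```bash
python3 - <<'E'
from h import *
o=status.get_obs();r=R.from_quat(o["tcp_rot"])
for a in ([0,0,0],[0,-11,0],[0,-11,-20],[0,-11,-40]): print(a,proj("wrist",o["tool_pos"]+r.apply(np.array(a)/1000)))
print(proj("wrist",[c2w([-135,-20,104]),c2w([-135,-20,112])]))
E
```

```text
[0, 0, 0] [[286.16975284 279.8887383 ]]
[0, -11, 0] [[286.22387329 256.92510745]]
[0, -11, -20] [[286.64042976 281.27346265]]
[0, -11, -40] [[287.18915551 313.34731284]]
[[281.85489661 265.48416938]
 [281.83479202 256.28528125]]
```

Call:
drive_tool --dr '[[-0.01,0,0],[-0.025,0,0],[-0.055,0,0],[-0.083,0,0],[-0.083,0,0]]' --slide '[[-1,-8,-3],[-1.7,-15.3,-6.7],[-1.7,-25,-14],[-1.7,-34.8,-20.7],[-1.7,-34.8,-20.7]]' --hand '[0,0,0,0,0]'

```text
time_s: 3.38
tool_pos: [0.5192, -0.0073, 0.1186]
tcp_rot: [0.891, -0.227, 0.099, -0.381]
ft_force: [-0.9, -5.7, -1.6]
gripper_width: -0.001
```

```bash
python3 - <<'E'
from h import *
ang()
cv2.imwrite("pics/w3.png",viewer.get_image("wrist")[:,:,::-1])
E
```

```text
3.38 cooler [-127.7  -21.1  118.6] w [ 0.5192 -0.0073  0.1186] F [-0.9 -5.7 -1.6] q [ 0.8   0.53 -0.54  2.18 -1.06  0.62  0.77] g -0.0
```

View pics/w3.png

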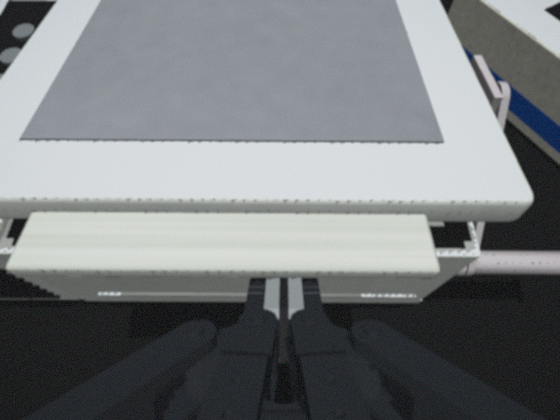

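```bash
python3 - <<'E'
from h import *
for th in (.25,.35,.45,.55,.65,.75,.85): 
  rel([lift(th,.67+th*.58,s=22)])
E
```

```text
dr [-0.055, -0.005, 0.001] slide [-1.1, -21.6, -10.4]
dr [-0.113, -0.005, 0.001] slide [-1.0, -42.3, -22.0]
dr [-0.171, -0.005, 0.0] slide [-0.9, -64.1, -31.4]
dr [-0.229, -0.005, 0.0] slide [-0.9, -86.6, -38.6]
dr [-0.287, -0.005, 0.0] slide [-0.8, -109.7, -43.5]
dr [-0.345, -0.005, -0.0] slide [-0.8, -133.1, -45.9]
dr [-0.403, -0.005, -0.0] slide [-0.8, -156.7, -46.0]
```

Call:
drive_tool --dr '[[-0.028,0,0],[-0.055,0,0],[-0.084,0,0],[-0.113,0,0],[-0.142,0,0],[-0.171,0,0],[-0.2,0,0],[-0.229,0,0]]' --slide '[[-1,-11,-5],[-1,-21.6,-10.4],[-1,-32,-16.2],[-1,-42.3,-22],[-1,-53,-26.7],[-1,-64.1,-31.4],[-1,-75,-35],[-1,-86.6,-38.6]]' --hand '[0,0,0,0,0,0,0,0]'

```text
time_s: 4.42
tool_pos: [0.5327, 0.02, 0.2079]
tcp_rot: [0.928, -0.238, 0.073, -0.277]
ft_force: [-0.6, -7.4, -1.7]
gripper_width: 0.004
```

```bash
python3 - <<'E'
from h import *
ang()
cv2.imwrite("pics/w4.png",viewer.get_image("wrist")[:,:,::-1])
for th in (.65,.75,.85,.95,1.05,1.15): 
  rel([lift(th,.67+th*.58,s=22)])
E
```

```text
4.42 cooler [-97.2 -20.1 207.9] w [0.5327 0.02   0.2079] F [-0.6 -7.4 -1.7] q [ 0.51  0.26 -0.4   2.09 -0.71  0.71  0.16] g 0.0
dr [-0.058, -0.006, 0.001] slide [-0.1, -19.4, -8.5]
dr [-0.116, -0.006, 0.001] slide [-0.1, -41.7, -16.2]
dr [-0.174, -0.006, 0.0] slide [-0.0, -64.6, -21.6]
dr [-0.232, -0.006, 0.0] slide [0.0, -87.8, -24.6]
dr [-0.29, -0.006, 0.0] slide [0.1, -111.2, -25.3]
dr [-0.348, -0.006, -0.0] slide [0.1, -134.6, -23.6]
```

View pics/w4.png

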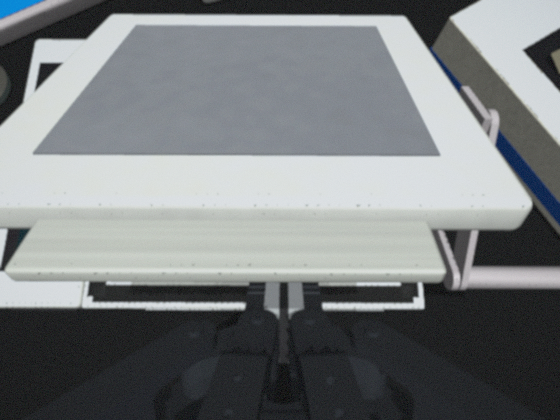

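Call:
drive_tool --dr '[[-0.028,0,0],[-0.058,0,0],[-0.087,0,0],[-0.116,0,0],[-0.145,0,0],[-0.174,0,0],[-0.203,0,0],[-0.232,0,0]]' --slide '[[0,-10,-4.5],[0,-19.4,-8.5],[0,-30.5,-12.5],[0,-41.7,-16.2],[0,-53,-19],[0,-64.6,-21.6],[0,-76,-23.2],[0,-87.8,-24.6]]' --hand '[0,0,0,0,0,0,0,0]'

```text
time_s: 5.48
tool_pos: [0.5608, 0.0735, 0.2773]
tcp_rot: [0.954, -0.244, 0.044, -0.169]
ft_force: [0.8, -3.6, -0.4]
gripper_width: 0.003
```

```bash
python3 - <<'E'
from h import *
ang()
cv2.imwrite("pics/w5.png",viewer.get_image("wrist")[:,:,::-1])
for th in (1.05,1.15,1.25,1.32,1.37): 
  rel([lift(th,.67+th*.58,s=22)])
E
```

```text
5.47 cooler [-36.8 -19.2 277.3] w [0.5608 0.0735 0.2773] F [ 0.8 -3.6 -0.4] q [ 0.22  0.19 -0.34  1.9  -0.29  0.87 -0.44] g 0.0
dr [-0.06, -0.004, 0.001] slide [1.0, -21.4, -6.4]
dr [-0.118, -0.004, 0.001] slide [1.0, -44.5, -10.0]
dr [-0.176, -0.004, 0.001] slide [1.0, -67.8, -11.3]
dr [-0.217, -0.004, 0.001] slide [1.1, -84.2, -10.8]
dr [-0.246, -0.004, 0.0] slide [1.1, -95.8, -9.7]
```

View pics/w5.png

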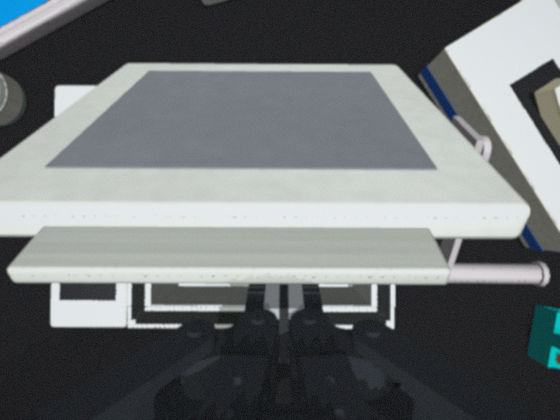

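Call:
drive_tool --dr '[[-0.03,0,0],[-0.06,0,0],[-0.089,0,0],[-0.118,0,0],[-0.147,0,0],[-0.176,0,0],[-0.217,0,0],[-0.246,0,0]]' --slide '[[1,-11,-3.5],[1,-21.4,-6.4],[1,-33,-8.5],[1,-44.5,-10],[1,-56,-10.8],[1,-67.8,-11.3],[1,-84.2,-10.8],[1,-94,-9.7]]' --hand '[0,0,0,0,0,0,0,0]'

```text
time_s: 6.52
tool_pos: [0.6021, 0.1495, 0.3187]
tcp_rot: [0.968, -0.246, 0.014, -0.051]
ft_force: [-2.4, -1.6, 1.5]
gripper_width: -0.001
```

```bash
python3 - <<'E'
from h import *
ang()
cv2.imwrite("pics/w6.png",viewer.get_image("wrist")[:,:,::-1])
cv2.imwrite("pics/s6.png",cv2.resize(viewer.get_image("side")[90:240,180:380,::-1],None,fx=4,fy=4,interpolation=cv2.INTER_CUBIC))
E
```

```text
6.53 cooler [ 49.7 -19.2 318.7] w [0.6021 0.1495 0.3187] F [-2.4 -1.6  1.5] q [-0.05  0.3  -0.32  1.62  0.03  1.15 -0.86] g -0.0
```

View pics/w6.png

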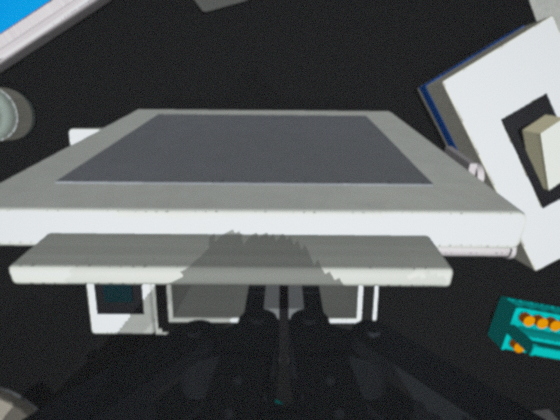

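View pics/s6.png

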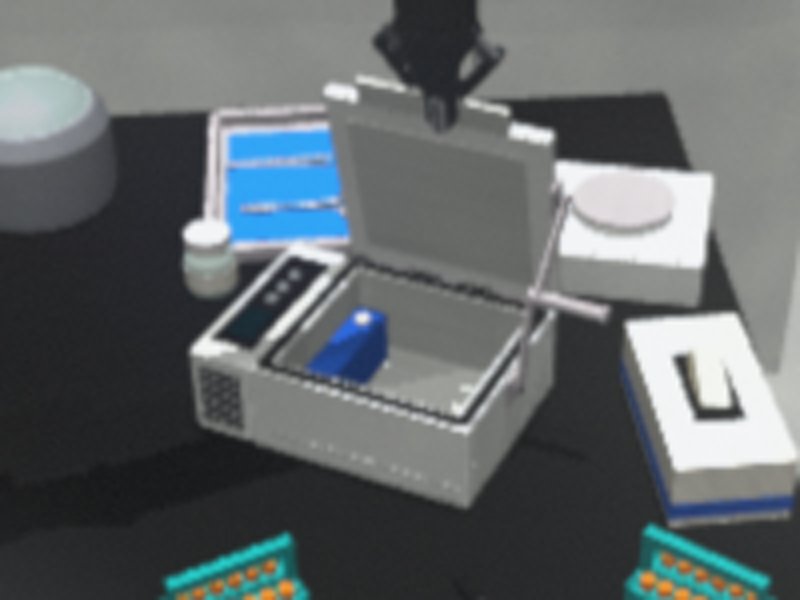

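```bash
cat >> h.py <<'E'
def knee(th):
    Qp=np.array([110-144.7*np.cos(th)+7.5*np.sin(th),104+144.7*np.sin(th)+7.5*np.cos(th)]);P=np.array([-5,86.])
    d=Qp-P;L=np.linalg.norm(d);h=np.sqrt(max(0,96**2-(L/2)**2));u=d/L
    return (P+Qp)/2+h*np.array([-u[1],u[0]])
E
python3 - <<'E'
from h import *
for th in (1.2,1.25,1.3,1.35,1.38,1.4,1.42,1.43):
    k=knee(th);print(th,np.round(k,1),np.round(proj("side",[c2w([k[0],-139,k[1]]),c2w([k[0],-203,k[1]])]),1).tolist(), np.round(proj("wrist",[c2w([k[0],-203,k[1]])]),1).tolist())
E
```

```text
1.2 [-10.6 181.8] [[312.4, 167.8], [328.3, 171.9]] [[507.9, 282.8]]
1.25 [ -2. 182.] [[313.3, 166.6], [329.1, 170.6]] [[509.3, 273.2]]
1.3 [  7.1 181.2] [[314.2, 165.5], [330.0, 169.5]] [[510.3, 262.3]]
1.35 [ 17.3 179.4] [[315.2, 164.5], [330.9, 168.5]] [[510.6, 249.8]]
1.38 [ 24.3 177.4] [[315.8, 163.9], [331.5, 167.9]] [[510.3, 240.9]]
1.4 [ 29.7 175.5] [[316.4, 163.6], [332.0, 167.6]] [[509.8, 233.8]]
1.42 [ 36.6 172.5] [[317.0, 163.3], [332.5, 167.3]] [[508.8, 224.8]]
1.43 [ 42.1 169.7] [[317.5, 163.2], [333.0, 167.1]] [[507.6, 217.4]]
```

```bash
python3 - <<'E'
from h import *
rel([(c2w([-30,-19,335]),toolR(0)),(c2w([-45,-110,300]),toolR(0)),(c2w([-45,-183,260]),toolR(0)),(c2w([-45,-183,150]),toolR(0))])
E
```

```text
dr [-0.108, -0.0, 0.002] slide [0.4, 79.3, -25.6]
dr [-0.108, -0.0, 0.002] slide [91.3, 98.2, 7.6]
dr [-0.108, -0.0, 0.002] slide [164.3, 102.7, 47.4]
dr [-0.108, -0.0, 0.002] slide [164.3, 114.6, 156.7]
```

Call:
drive_tool --dr '[[-0.05,0,0],[-0.108,0,0],[-0.108,0,0],[-0.108,0,0],[-0.108,0,0],[-0.108,0,0],[-0.108,0,0],[-0.108,0,0]]' --slide '[[0,35,-10],[0,79,-25],[45,89,-9],[91,98,8],[128,101,28],[164,103,47],[164,109,102],[164,115,157]]' --hand '[0,0,0,0,0,0,0,0]'

```text
time_s: 7.62
tool_pos: [0.7, -0.015, 0.1477]
tcp_rot: [0.969, -0.247, 0.0, -0.0]
ft_force: [1.1, 0.0, -1.0]
gripper_width: 0.002
```

```bash
python3 - <<'E'
from h import *
ang()
cv2.imwrite("pics/w7.png",viewer.get_image("wrist")[:,:,::-1])
cv2.imwrite("pics/s7.png",cv2.resize(viewer.get_image("side")[90:240,180:380,::-1],None,fx=4,fy=4,interpolation=cv2.INTER_CUBIC))
rel([(c2w([-5,-183,150]),toolR(0)),(c2w([36,-183,145]),toolR(0))])
E
```

```text
7.62 cooler [ -48.1 -183.8  147.7] w [ 0.7    -0.015   0.1477] F [ 1.1  0.  -1. ] q [ 0.08  0.6  -0.21  1.55  0.14  1.   -0.68] g 0.0
dr [0.007, 0.011, -0.0] slide [3.8, -45.6, -8.5]
dr [0.007, 0.011, -0.0] slide [3.8, -86.7, -3.8]
```

View pics/w7.png

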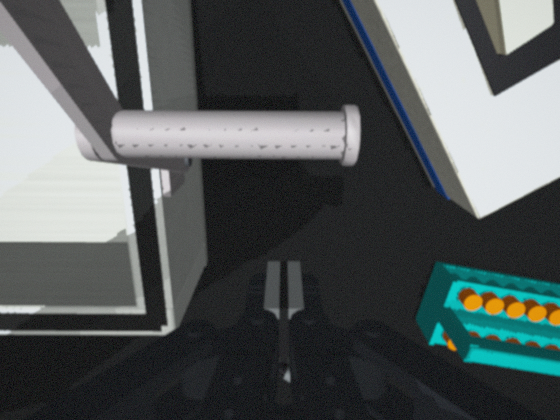

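View pics/s7.png

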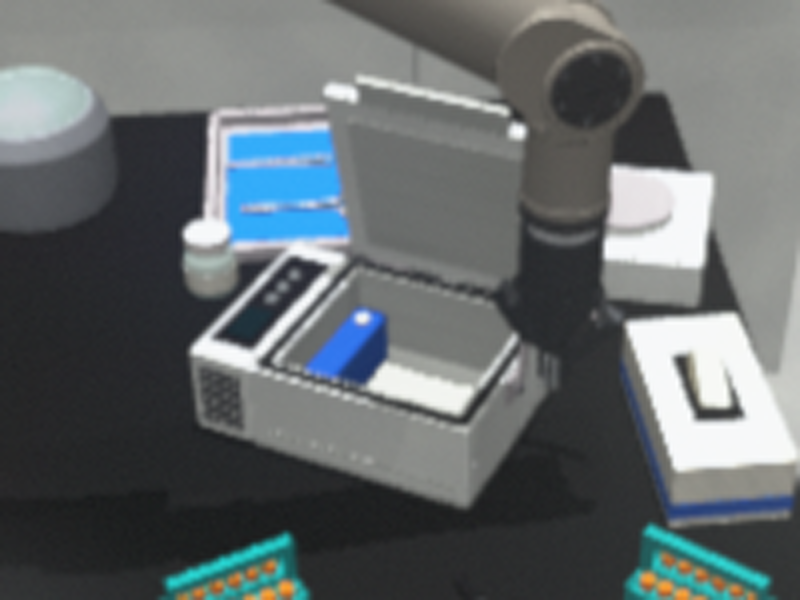

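```bash
python3 - <<'E'
from h import *
for z in (150,200,250,300,350,400,450,500,550): print(z,((proj("side",c2w([-48,-184,z]))-[180,90])*4).round(), ((proj("side",c2w([-48,-224,z]))-[180,90])*4).round())
E
```

```text
150 [[558. 372.]] [[598. 383.]]
200 [[560. 328.]] [[601. 339.]]
250 [[563. 283.]] [[605. 293.]]
300 [[565. 236.]] [[608. 246.]]
350 [[568. 186.]] [[612. 196.]]
400 [[571. 134.]] [[616. 144.]]
450 [[573.  80.]] [[620.  89.]]
500 [[576.  22.]] [[624.  31.]]
550 [[580. -38.]] [[628. -29.]]
```

Call:
drive_tool --dr '[[0.007,0.011,0],[0.007,0.011,0],[0.007,0.011,0],[0.007,0.011,0],[0.007,0.011,0],[0.007,0.011,0],[0.007,0.011,0]]' --slide '[[4,-20,-3],[4,-40,-4],[4,-52,-4],[4,-62,-4],[4,-72,-4],[4,-80,-4],[4,-80,-4]]' --hand '[0,0,0,0,0,0,0]'

```text
time_s: 8.6
tool_pos: [0.7406, 0.0523, 0.1526]
tcp_rot: [0.969, -0.247, 0.005, 0.0]
ft_force: [-6.5, -5.8, 1.6]
gripper_width: 0.005
```

```bash
python3 - <<'E'
from h import *
ang()
cv2.imwrite("pics/w8.png",viewer.get_image("wrist")[:,:,::-1])
E
```

```text
8.6 cooler [  30.4 -187.3  152.6] w [0.7406 0.0523 0.1526] F [-6.5 -5.8  1.6] q [-0.02  0.66 -0.21  1.44  0.15  1.05 -0.76] g 0.01
```

View pics/w8.png

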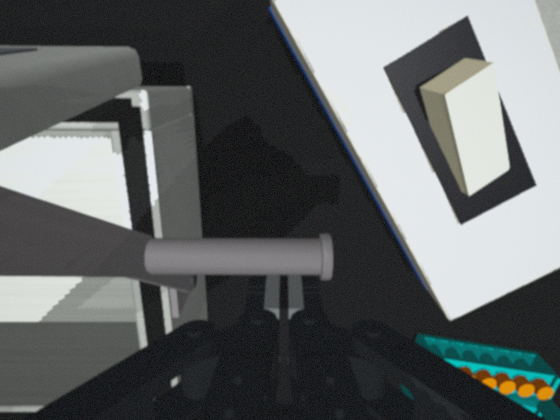

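Call:
drive_tool --dr '[[0,0,0],[0,0,0],[0,0,0]]' --slide '[[0,-4,0],[0,-8,0],[0,-8,0]]' --hand '[0,0,0]'

```text
time_s: 9.02
tool_pos: [0.7411, 0.053, 0.1523]
tcp_rot: [0.969, -0.249, 0.002, 0.005]
ft_force: [-17.6, -15.8, 10.2]
gripper_width: 0.001
```

```bash
python3 - <<'E'
from h import *
ang()
E
```

```text
9.03 cooler [  31.3 -187.4  152.3] w [0.7411 0.053  0.1523] F [-17.6 -15.8  10.2] q [-0.03  0.67 -0.21  1.43  0.16  1.07 -0.77] g 0.0
```

Call:
drive_tool --dr '[[0,0,0],[0,0,0],[0,0,0],[0,0,0],[0,0,0],[0,0,0],[0,0,0]]' --slide '[[0,20,0],[0,60,0],[-10,100,-30],[-20,130,-80],[-20,160,-130],[-20,170,-150],[-20,170,-150]]' --hand '[0,0,0,0,40,60,60]'

```text
time_s: 9.9
tool_pos: [0.646, -0.0789, 0.3034]
tcp_rot: [0.969, -0.247, 0.008, -0.002]
ft_force: [-0.4, 0.5, -1.1]
gripper_width: 0.596
```

```bash
python3 - <<'E'
from h import *
ang()
cv2.imwrite("pics/w9.png",viewer.get_image("wrist")[:,:,::-1])
cv2.imwrite("pics/s9.png",cv2.resize(viewer.get_image("side")[90:240,180:380,::-1],None,fx=4,fy=4,interpolation=cv2.INTER_CUBIC))
print(proj("wrist",[c2w([50,-139,165]),c2w([50,-203,165]),c2w([36.6,-203,172.5])]))
print((proj("side",[c2w([50,-139,165]),c2w([50,-203,165]),c2w([36.6,-203,172.5])])-[180,90])*4)
E
```

```text
9.9 cooler [-130.1 -166.8  303.4] w [ 0.646  -0.0789  0.3034] F [-0.4  0.5 -1.1] q [ 0.19  0.39 -0.22  1.53  0.09  1.22 -0.55] g 0.6
[[242.33713648 -82.3186503 ]
 [344.50276389 -81.80465913]
 [345.35891963 -61.07373766]]
[[552.84082064 292.52484138]
 [614.55601657 308.05427073]
 [610.18089186 309.02575424]]
```

View pics/w9.png

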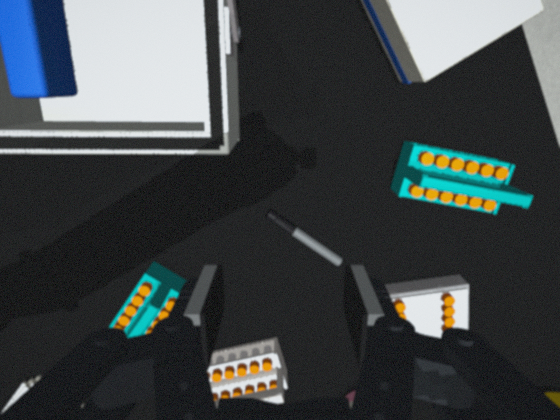

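View pics/s9.png

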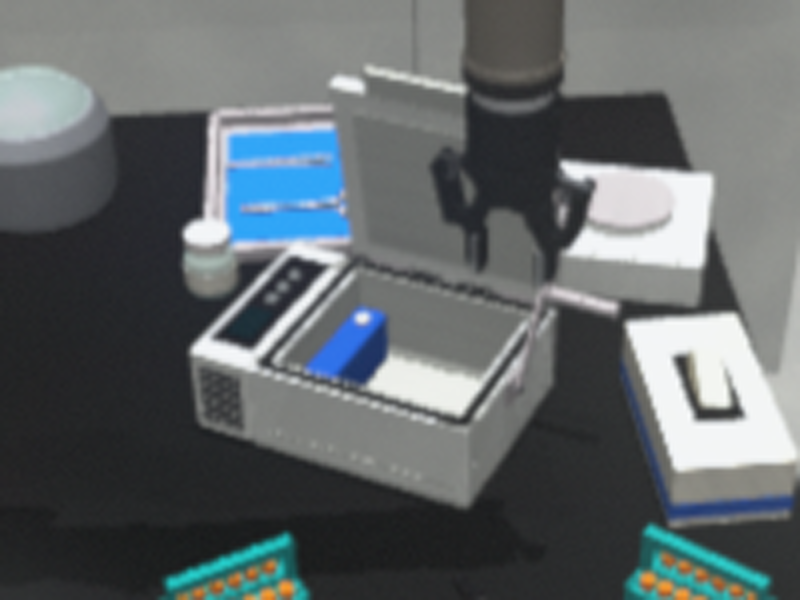

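```bash
python3 - <<'E'
from h import *
print("bottle",ray("top",[(404,203)],.08))
a=np.deg2rad(75.3);x=np.array([np.cos(a),np.sin(a),0]);t=np.array([0,0,-1.])
r=R.from_matrix(np.c_[x,np.cross(t,x),t])
rel([(np.array([.449,-.321,.22]),r)])
E
```

```text
bottle [[ 0.56151836 -0.46074683  0.08      ]]
dr [0.003, -0.012, -1.81] slide [-57.0, 308.0, 77.4]
```

Call:
drive_tool --dr '[[0,0,-0.18],[0,0,-0.36],[0,0,-0.54],[0,0,-0.72],[0,0,-0.9],[0,0,-1.08],[0,0,-1.26],[0,0,-1.44]]' --slide '[[-7,40,0],[-14,80,0],[-21,120,0],[-28,160,10],[-35,200,20],[-42,240,30],[-50,280,40],[-57,308,50]]' --hand '[60,60,60,60,60,60,60,60]'

```text
time_s: 11.0
tool_pos: [0.4473, -0.3223, 0.2463]
tcp_rot: [0.89, 0.457, 0.005, 0.001]
ft_force: [0.1, -0.3, -0.7]
gripper_width: 0.597
```

Call:
drive_tool --dr '[[0,0,-0.17],[0,0,-0.34],[0,0,-0.37],[0,0,-0.37]]' --slide '[[0,0,15],[0,0,28],[0,0,28],[0,0,28]]' --hand '[60,60,60,60]'

```text
time_s: 11.5
tool_pos: [0.4493, -0.3215, 0.2204]
tcp_rot: [0.793, 0.61, 0.005, 0.003]
ft_force: [-0.5, 0.1, -0.7]
gripper_width: 0.6
```

```bash
python3 - <<'E'
from h import *
ang()
o=status.get_obs();print(R.from_quat(o["tcp_rot"]).as_matrix().round(3))
cv2.imwrite("pics/w10.png",viewer.get_image("wrist")[:,:,::-1])
c=np.array([.449,-.321,0]);d=np.array([.967,-.253,0])
print(proj("wrist",[c+d*.06+[0,0,.082],c-d*.06+[0,0,.082]]))
E
```

```text
11.5 cooler [-437.2 -109.7  220.4] w [ 0.4493 -0.3215  0.2204] F [-0.5  0.1 -0.7] q [ 0.84  0.31 -0.4   1.85  0.14  1.    1.7 ] g 0.6
[[ 0.257  0.966  0.012]
 [ 0.967 -0.257  0.002]
 [ 0.005  0.011 -1.   ]]
[[283.31343283 257.13439302]
 [282.58196272 110.13022184]]
```

View pics/w10.png

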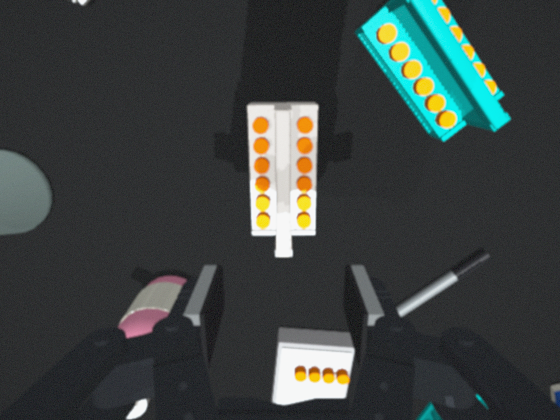

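Call:
drive_tool --dr '[[0.011,0,0],[0.011,0,0],[0.011,0,0],[0.011,0,0],[0.011,0,0],[0.011,0,0]]' --slide '[[0,-2,45],[0,-2,90],[0,-2,130],[0,-2,155],[0,-2,164],[0,-2,164]]' --hand '[60,60,50,50,50,50]'

```text
time_s: 12.3
tool_pos: [0.4494, -0.3218, 0.0573]
tcp_rot: [0.792, 0.61, 0.002, -0.001]
ft_force: [0.1, -0.3, -1.0]
gripper_width: 0.502
```

```bash
python3 - <<'E'
from h import *
ang()
cv2.imwrite("pics/w11.png",viewer.get_image("wrist")[:,:,::-1])
E
```

```text
12.3 cooler [-437.3 -109.9   57.3] w [ 0.4494 -0.3218  0.0573] F [ 0.1 -0.3 -1. ] q [ 0.78  0.53 -0.34  1.97  0.27  0.69  1.59] g 0.5
```

View pics/w11.png

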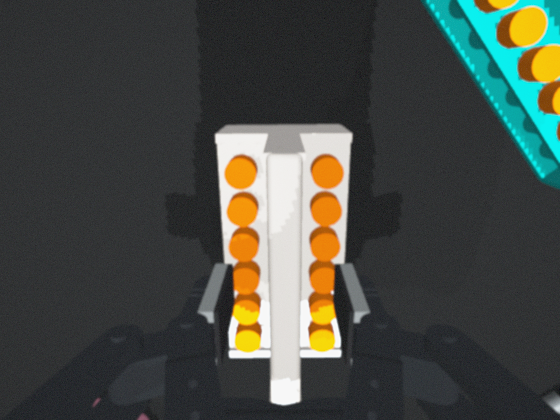

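Call:
drive_tool --dr '[[0,0,0],[0,0,0],[0,0,0],[0,0,0],[0,0,0],[0,0,0]]' --slide '[[0,0,0],[0,0,0],[0,0,0],[0,0,0],[0,0,0],[0,0,-10]]' --hand '[5,0,0,0,0,0]' --squeeze 50

```text
time_s: 13.1
tool_pos: [0.4483, -0.3215, 0.0668]
tcp_rot: [0.792, 0.61, 0.001, -0.001]
ft_force: [-0.6, -0.2, -2.5]
gripper_width: 0.129
```

Call:
drive_tool --dr '[[0,0,0],[0,0,0],[0,0,0],[0,0,0],[0,0,0]]' --slide '[[0,0,-20],[0,0,-60],[0,0,-110],[0,0,-150],[0,0,-150]]' --hand '[0,0,0,0,0]'

```text
time_s: 13.72
tool_pos: [0.4503, -0.3233, 0.2206]
tcp_rot: [0.792, 0.61, 0.003, 0.003]
ft_force: [0.3, 1.0, -1.8]
gripper_width: 0.13
```

```bash
python3 - <<'E'
from h import *
ang()
cv2.imwrite("pics/w12.png",viewer.get_image("wrist")[:,:,::-1])
cv2.imwrite("pics/t12.png",viewer.get_image("top")[:,:,::-1])
T=[(c2w([-130,-25,240]),toolR(0,-1)),(c2w([-15,-25,240]),toolR(0,-1)),(c2w([-15,-25,90]),toolR(0,-1))]
rel(T)
E
```

```text
13.72 cooler [-438.2 -111.5  220.6] w [ 0.4503 -0.3233  0.2206] F [ 0.3  1.  -1.8] q [ 0.85  0.32 -0.41  1.84  0.14  1.01  1.69] g 0.13
dr [0.003, -0.003, -1.332] slide [319.5, -8.5, -22.2]
dr [0.003, -0.003, -1.332] slide [431.2, 18.7, -21.8]
dr [0.003, -0.003, -1.332] slide [430.7, 18.6, 128.2]
```

View pics/w12.png

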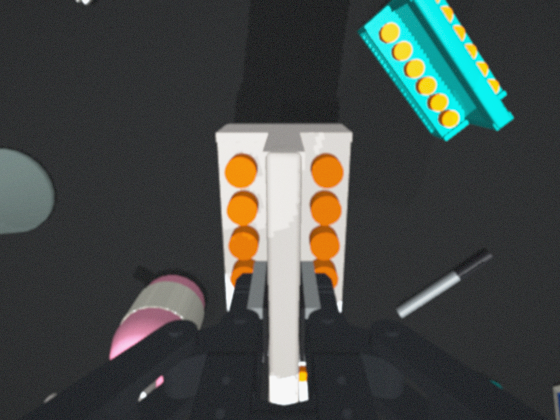

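View pics/t12.png

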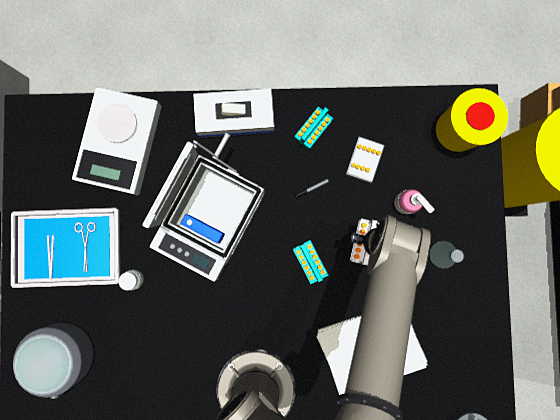

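```bash
python3 - <<'E'
from h import *
a=cv2.imread("pics/t12.png")
cv2.imwrite("pics/t12a.png",cv2.resize(a[135:285,140:270],None,fx=4,fy=4,interpolation=cv2.INTER_CUBIC))
E
```

```text
(no output)
```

View pics/t12a.png

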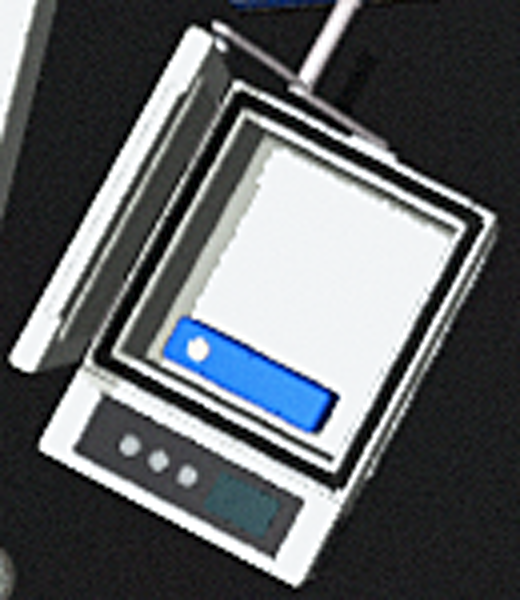

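```bash
python3 - <<'E'
from h import *
g=lambda a:(np.array(a,float)+.5)/4-.5+[140,135]
for p in ray("top",g([(163,355),(180,317),(338,392),(320,434)]),.076): print("pack",w2c(p).round())
for p in ray("top",g([(237,85),(495,218),(340,490),(95,362)]),.104): print("rim",w2c(p).round())
E
```

```text
pack [64. 88. 76.]
pack [66. 57. 76.]
pack [-66.  52.  76.]
pack [-69.  86.  76.]
rim [ 104. -116.  104.]
rim [-113. -116.  104.]
rim [-104.  114.  104.]
rim [100. 114. 104.]
```

Call:
drive_tool --dr '[[0,0,-0.17],[0,0,-0.34],[0,0,-0.51],[0,0,-0.68],[0,0,-0.85],[0,0,-1.02],[0,0,-1.19],[0,0,-1.332]]' --slide '[[25,-1,-10],[70,-2,-20],[120,-3,-22],[170,-4,-22],[220,-5,-22],[270,-6,-22],[310,-8,-22],[320,-8.5,-22]]' --hand '[0,0,0,0,0,0,0,0]'

```text
time_s: 14.82
tool_pos: [0.5211, -0.0072, 0.2385]
tcp_rot: [0.241, 0.971, 0.002, -0.001]
ft_force: [-0.1, -1.2, -2.5]
gripper_width: 0.132
```

```bash
python3 - <<'E'
from h import *
ang()
cv2.imwrite("pics/s13.png",cv2.resize(viewer.get_image("side")[60:240,150:390,::-1],None,fx=3.3,fy=3.3,interpolation=cv2.INTER_CUBIC))
T=[(c2w([-12,-25,240]),toolR(0,-1)),(c2w([-12,-25,90]),toolR(0,-1)),(c2w([-12,-25,72]),toolR(0,-1))]
rel(T)
E
```

```text
14.82 cooler [-126.7  -22.9  238.5] w [ 0.5211 -0.0072  0.2385] F [-0.1 -1.2 -2.5] q [ 0.56  0.31 -0.8   1.87  0.25  1.06  2.32] g 0.13
dr [0.004, -0.003, 0.015] slide [-3.8, 114.7, -1.1]
dr [0.004, -0.003, 0.015] slide [-4.3, 114.1, 148.9]
dr [0.004, -0.003, 0.015] slide [-4.4, 114.0, 166.9]
```

View pics/s13.png

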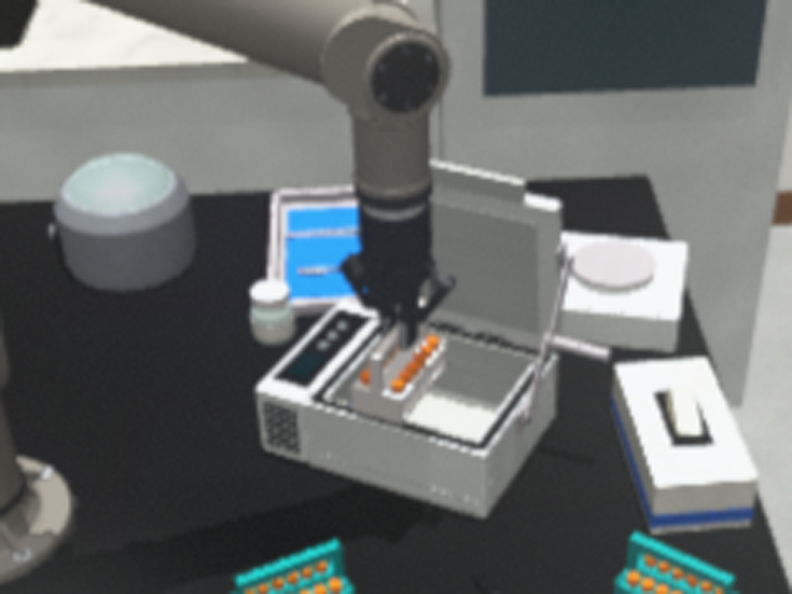

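Call:
drive_tool --dr '[[0.004,-0.003,0.015],[0.004,-0.003,0.015],[0.004,-0.003,0.015],[0.004,-0.003,0.015],[0.004,-0.003,0.015],[0.004,-0.003,0.015],[0.004,-0.003,0.015],[0.004,-0.003,0.015]]' --slide '[[-2,38,0],[-4,76,0],[-4,110,0],[-4,114,20],[-4,114,60],[-4,114,100],[-4,114,130],[-4,114,145]]' --hand '[0,0,0,0,0,0,0,0]'

```text
time_s: 15.88
tool_pos: [0.5779, 0.0858, 0.0922]
tcp_rot: [0.254, 0.967, -0.002, -0.001]
ft_force: [-0.3, -0.2, -2.5]
gripper_width: 0.13
```

```bash
python3 - <<'E'
from h import *
ang()
o=status.get_obs();print(R.from_quat(o["tcp_rot"]).as_matrix().round(3))
cv2.imwrite("pics/s14.png",cv2.resize(viewer.get_image("side")[60:240,150:390,::-1],None,fx=3.3,fy=3.3,interpolation=cv2.INTER_CUBIC))
E
```

```text
15.88 cooler [-17.8 -28.4  92.2] w [0.5779 0.0858 0.0922] F [-0.3 -0.2 -2.5] q [ 0.26  0.6  -0.69  1.85  0.49  0.87  1.96] g 0.13
[[-0.871  0.492 -0.003]
 [ 0.492  0.871 -0.004]
 [ 0.001 -0.004 -1.   ]]
```

View pics/s14.png

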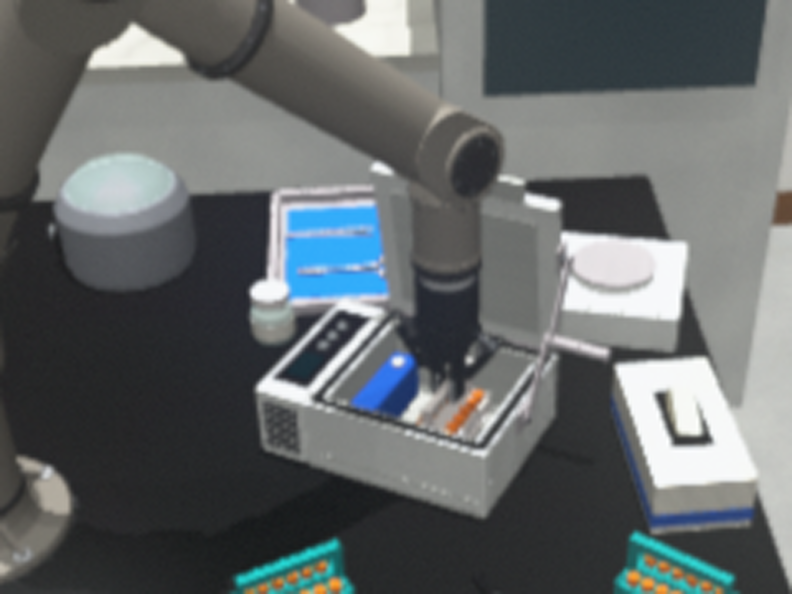

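Call:
drive_tool --dr '[[0,0,0],[0,0,0],[0,0,0],[0,0,0],[0,0,0],[0,0,0]]' --slide '[[2,3,8],[2,3,14],[2,3,17],[2,3,18],[2,3,19],[2,3,19]]' --hand '[0,0,0,0,0,0]'

```text
time_s: 16.68
tool_pos: [0.5802, 0.0915, 0.0768]
tcp_rot: [0.253, 0.967, -0.0, 0.002]
ft_force: [-0.3, -0.2, -2.0]
gripper_width: 0.131
```

Call:
drive_tool --dr '[[0,0,0],[0,0,0],[0,0,0]]' --slide '[[0,0,1],[0,0,2],[0,0,2]]' --hand '[0,0,0]'

```text
time_s: 17.05
tool_pos: [0.58, 0.0915, 0.0745]
tcp_rot: [0.253, 0.967, -0.001, 0.001]
ft_force: [0.0, 0.3, -2.1]
gripper_width: 0.128
```

Call:
drive_tool --dr '[[0,0,0],[0,0,0],[0,0,0],[0,0,0]]' --slide '[[0,0,1],[0,0,2],[0,0,3],[0,0,3]]' --hand '[0,0,0,0]'

```text
time_s: 17.55
tool_pos: [0.58, 0.0914, 0.072]
tcp_rot: [0.253, 0.967, -0.001, 0.002]
ft_force: [-1.7, -1.4, 4.3]
gripper_width: 0.129
```

Call:
drive_tool --dr '[[0,0,0],[0,0,0],[0,0,0],[0,0,0],[0,0,0],[0,0,0]]' --slide '[[0,0,0],[0,0,0],[0,0,0],[0,0,0],[0,0,0],[0,0,0]]' --hand '[18,25,35,45,45,45]'

```text
time_s: 18.3
tool_pos: [0.5801, 0.0915, 0.0716]
tcp_rot: [0.253, 0.967, -0.001, 0.002]
ft_force: [-0.3, 0.7, -1.1]
gripper_width: 0.454
```

```bash
python3 - <<'E'
from h import *
ang()
cv2.imwrite("pics/w15.png",viewer.get_image("wrist")[:,:,::-1])
E
```

```text
18.3 cooler [-11.7 -27.6  71.6] w [0.5801 0.0915 0.0716] F [-0.3  0.7 -1.1] q [ 0.24  0.62 -0.68  1.86  0.52  0.84  1.93] g 0.45
```

View pics/w15.png

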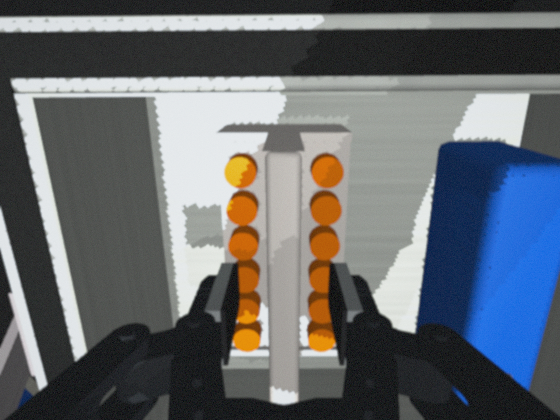

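Call:
drive_tool --dr '[[0,0,0],[0,0,0],[0,0,0],[0,0,0],[0,0,0],[0,0,0],[0,0,0]]' --slide '[[0,0,-15],[0,0,-40],[0,0,-80],[0,0,-120],[0,0,-160],[0,-40,-190],[0,-90,-200]]' --hand '[45,45,45,45,45,30,0]'

```text
time_s: 19.23
tool_pos: [0.5362, 0.0143, 0.2748]
tcp_rot: [0.252, 0.968, 0.0, 0.004]
ft_force: [0.4, -0.7, -0.2]
gripper_width: 0.1
```

```bash
python3 - <<'E'
from h import *
ang()
cv2.imwrite("pics/w16.png",viewer.get_image("wrist")[:,:,::-1])
cv2.imwrite("pics/s16.png",cv2.resize(viewer.get_image("side")[60:240,150:390,::-1],None,fx=3.3,fy=3.3,interpolation=cv2.INTER_CUBIC))
a=viewer.get_image("top")[:,:,::-1];cv2.imwrite("pics/t16.png",a)
cv2.imwrite("pics/t16a.png",cv2.resize(a[135:285,140:270],None,fx=4,fy=4,interpolation=cv2.INTER_CUBIC))
E
```

```text
19.23 cooler [-100.6  -25.8  274.8] w [0.5362 0.0143 0.2748] F [ 0.4 -0.7 -0.2] q [ 0.53  0.3  -0.82  1.8   0.24  1.14  2.27] g 0.1
```

View pics/s16.png

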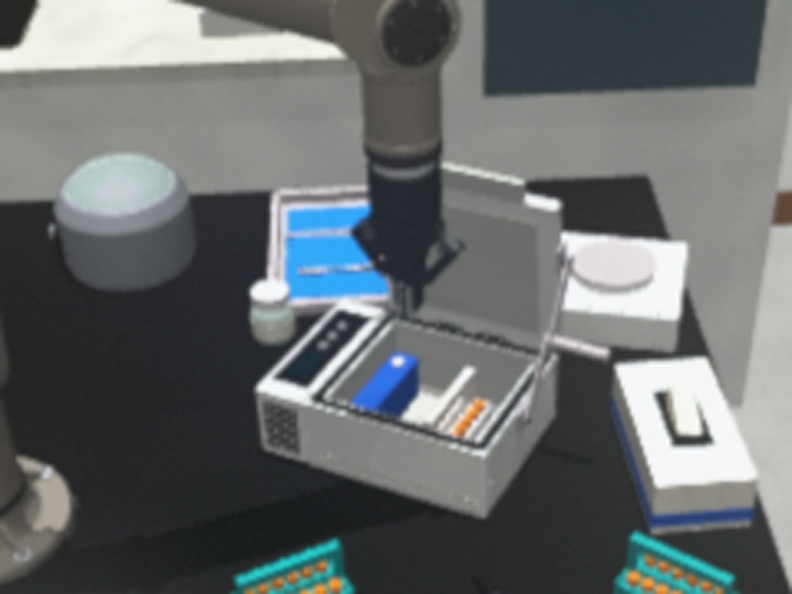

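View pics/t16a.png

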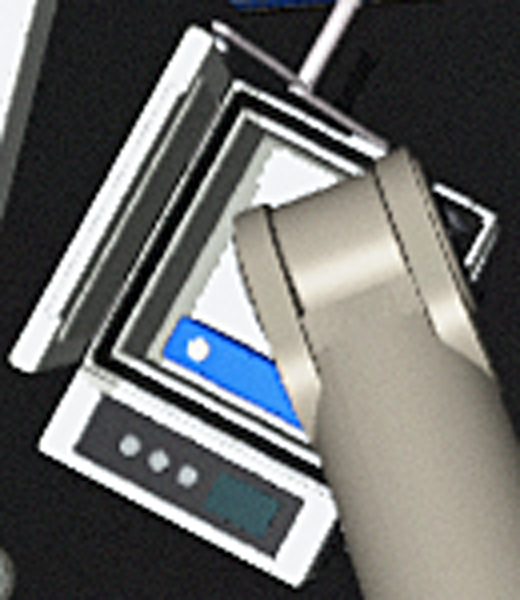

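```bash
cat >> h.py <<'E'
def toolB(tilt):
    r=Rc();z=np.array([0,0,1.]);t=-np.cos(tilt)*z+np.sin(tilt)*r[:,1];x=np.cos(tilt)*r[:,1]+np.sin(tilt)*z
    return R.from_matrix(np.c_[x,np.cross(t,x),t])
E
python3 - <<'E'
from h import *
for th in(1.43,1.4,1.35,1.3,1.2,1.1,1.0,.9,.8,.6,.3): print(th,knee(th).round(1))
B=toolB(.25)
rel([(c2w([-60,-200,300]),B),(c2w([98,-200,290]),B),(c2w([98,-184,240]),B),(c2w([98,-184,146]),B)])
E
```

```text
1.43 [ 42.1 169.7]
1.4 [ 29.7 175.5]
1.35 [ 17.3 179.4]
1.3 [  7.1 181.2]
1.2 [-10.6 181.8]
1.1 [-26.4 179.6]
1.0 [-40.7 175.1]
0.9 [-53.9 168.6]
0.8 [-65.7 160.4]
0.6 [-85.2 138.8]
0.3 [-100.7   93.6]
dr [0.001, 0.256, -0.019] slide [-172.7, 47.6, -26.0]
dr [0.001, 0.256, -0.019] slide [-169.6, 205.6, -16.2]
dr [0.001, 0.256, -0.019] slide [-153.3, 205.3, 33.7]
dr [0.001, 0.256, -0.019] slide [-152.8, 205.5, 127.7]
```

Call:
drive_tool --dr '[[0,0.05,0],[0,0.12,0],[0,0.2,0],[0,0.256,-0.019],[0,0.256,-0.019],[0,0.256,-0.019],[0,0.256,-0.019],[0,0.256,-0.019]]' --slide '[[-45,0,-10],[-90,5,-20],[-135,20,-25],[-172,48,-26],[-172,95,-22],[-171,145,-20],[-170,190,-17],[-170,205,-16]]' --hand '[0,0,0,0,0,0,0,0]'

```text
time_s: 20.38
tool_pos: [0.7837, 0.1149, 0.2871]
tcp_rot: [0.239, 0.963, 0.033, -0.123]
ft_force: [-0.1, 0.4, 0.6]
gripper_width: -0.004
```

```bash
python3 - <<'E'
from h import *
ang()
cv2.imwrite("pics/w17.png",viewer.get_image("wrist")[:,:,::-1])
B=toolB(.25)
rel([(c2w([98,-184,240]),B),(c2w([98,-184,146]),B)])
E
```

```text
20.38 cooler [ 105.9 -195.3  287.1] w [0.7837 0.1149 0.2871] F [-0.1  0.4  0.6] q [ 0.12  0.88 -0.7   0.86  0.31  1.7   2.25] g -0.0
dr [0.001, -0.006, 0.011] slide [-0.7, -8.2, 48.3]
dr [0.001, -0.006, 0.011] slide [-24.5, -8.5, 139.2]
```

View pics/w17.png

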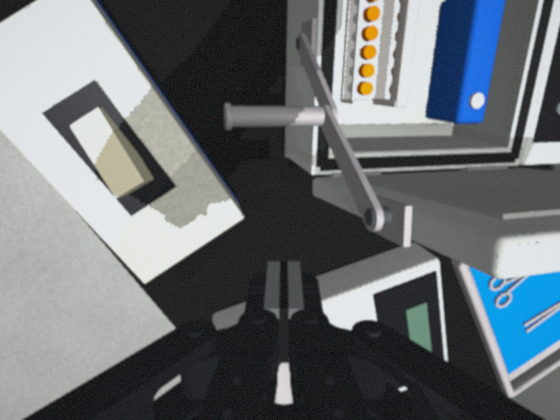

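Call:
drive_tool --dr '[[0,0,0],[0,0,0],[0,0,0],[0,0,0],[0,0,0]]' --slide '[[0,-4,30],[-1,-8,60],[-12,-8,100],[-24,-8,139],[-24,-8,139]]' --hand '[0,0,0,0,0]'

```text
time_s: 21.05
tool_pos: [0.7684, 0.1052, 0.1439]
tcp_rot: [0.243, 0.962, 0.03, -0.125]
ft_force: [-0.4, -0.4, 0.2]
gripper_width: -0.002
```

```bash
python3 - <<'E'
from h import *
ang()
cv2.imwrite("pics/w18.png",viewer.get_image("wrist")[:,:,::-1])
B=toolB(.25)
rel([(c2w([68,-186,146]),B),(c2w([0,-186,146]),B)])
E
```

```text
21.05 cooler [  90.1 -186.5  143.9] w [0.7684 0.1052 0.1439] F [-0.4 -0.4  0.2] q [ 0.17  0.94 -0.68  1.08  0.35  1.45  2.24] g -0.0
dr [-0.0, -0.004, 0.003] slide [1.0, -23.6, 1.3]
dr [-0.0, -0.004, 0.003] slide [1.2, -91.6, 1.3]
```

View pics/w18.png

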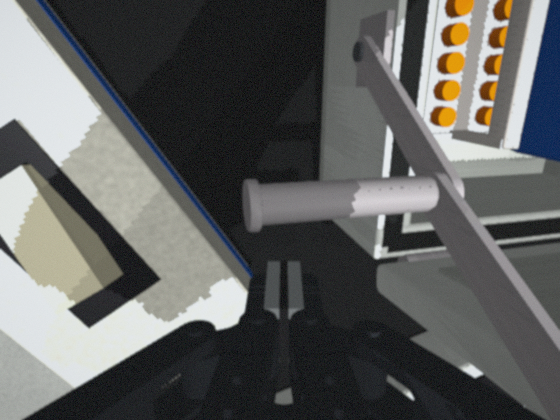

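Call:
drive_tool --dr '[[0,0,0],[0,0,0],[0,0,0],[0,0,0],[0,0,0],[0,0,0]]' --slide '[[8,-8,0],[8,-16,0],[8,-24,0],[8,-32,0],[8,-40,0],[8,-48,0]]' --hand '[0,0,0,0,0,0]'

```text
time_s: 21.85
tool_pos: [0.7407, 0.0691, 0.1498]
tcp_rot: [0.242, 0.962, 0.032, -0.122]
ft_force: [1.4, 4.0, 2.4]
gripper_width: 0.003
```

```bash
python3 - <<'E'
from h import *
ang()
cv2.imwrite("pics/w19.png",viewer.get_image("wrist")[:,:,::-1])
E
```

```text
21.85 cooler [  45.2 -179.4  149.8] w [0.7407 0.0691 0.1498] F [1.4 4.  2.4] q [ 0.25  0.88 -0.7   1.19  0.34  1.4   2.27] g 0.0
```

View pics/w19.png

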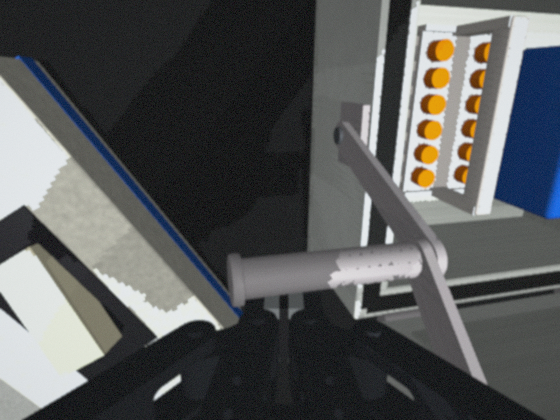

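Call:
drive_tool --dr '[[0,0,0],[0,0,0],[0,0,0],[0,0,0],[0,0,0],[0,0,0],[0,0,0],[0,0,0]]' --slide '[[0,-7,0],[0,-14,0],[0,-21,0],[0,-28,0],[0,-35,0],[0,-42,0],[0,-49,0],[0,-56,0]]' --hand '[0,0,0,0,0,0,0,0]'

```text
time_s: 22.9
tool_pos: [0.7138, 0.0187, 0.1488]
tcp_rot: [0.242, 0.962, 0.031, -0.122]
ft_force: [-0.3, 1.7, 0.6]
gripper_width: -0.001
```

```bash
python3 - <<'E'
from h import *
ang()
cv2.imwrite("pics/w20.png",viewer.get_image("wrist")[:,:,::-1])
cv2.imwrite("pics/s20.png",cv2.resize(viewer.get_image("side")[60:240,150:390,::-1],None,fx=3.3,fy=3.3,interpolation=cv2.INTER_CUBIC))
E
```

```text
22.9 cooler [ -12.  -179.8  148.8] w [0.7138 0.0187 0.1488] F [-0.3  1.7  0.6] q [ 0.33  0.84 -0.7   1.28  0.34  1.37  2.31] g -0.0
```

View pics/w20.png

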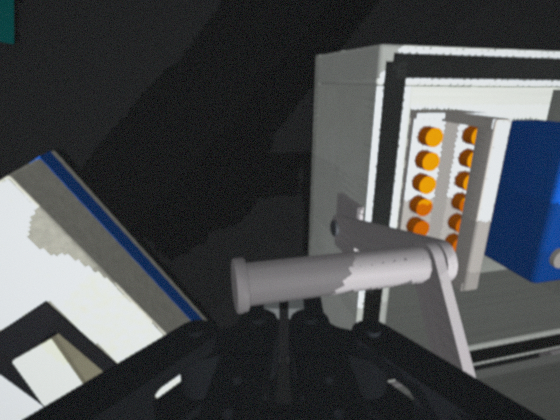

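View pics/s20.png

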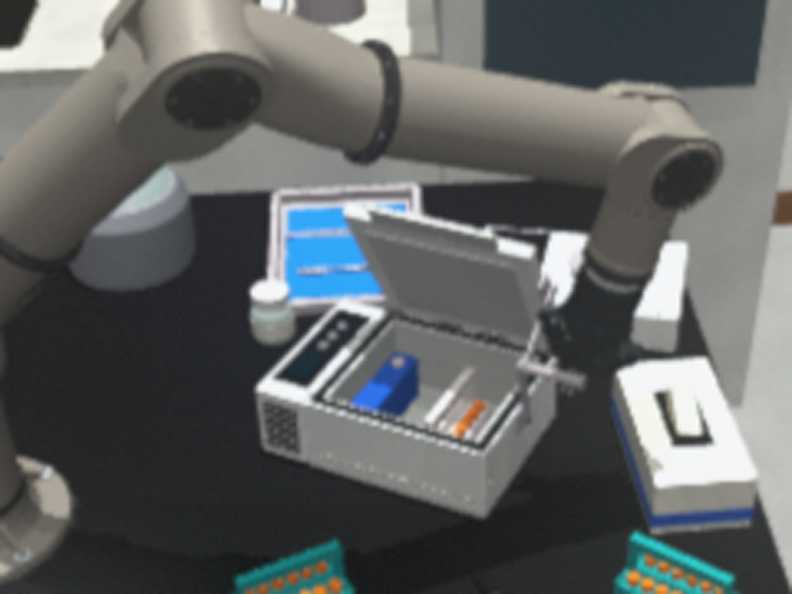

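Call:
drive_tool --dr '[[0,0,0],[0,0,0],[0,0,0],[0,0,0],[0,0,0],[0,0,0],[0,0,0],[0,0,0]]' --slide '[[0,-7,0],[0,-14,0],[0,-20,0],[0,-20,0],[0,-20,0],[0,-20,0],[0,-20,0],[0,-20,0]]' --hand '[0,0,0,0,0,0,0,0]'

```text
time_s: 24.0
tool_pos: [0.7047, 0.0021, 0.1492]
tcp_rot: [0.242, 0.962, 0.032, -0.122]
ft_force: [0.1, -0.9, 1.1]
gripper_width: -0.001
```

```bash
python3 - <<'E'
from h import *
ang()
cv2.imwrite("pics/w21.png",viewer.get_image("wrist")[:,:,::-1])
cv2.imwrite("pics/s21.png",cv2.resize(viewer.get_image("side")[60:240,150:390,::-1],None,fx=3.3,fy=3.3,interpolation=cv2.INTER_CUBIC))
E
```

```text
24.0 cooler [ -30.9 -179.7  149.2] w [0.7047 0.0021 0.1492] F [ 0.1 -0.9  1.1] q [ 0.36  0.83 -0.7   1.31  0.34  1.37  2.33] g -0.0
```

View pics/s21.png

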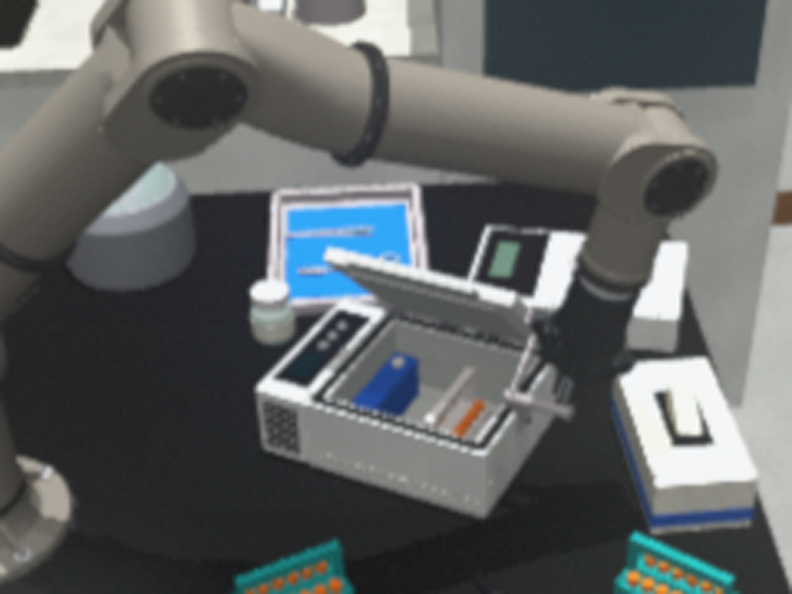

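Call:
drive_tool --dr '[[0,0,0],[0,0,0],[0,0,0],[0,0,0],[0,0,0],[0,0,0],[0,0,0],[0,0,0]]' --slide '[[-10,10,-10],[-25,20,-30],[-40,20,-60],[-50,20,-100],[-60,20,-140],[-60,20,-150],[-60,20,-150],[-60,20,-150]]' --hand '[0,0,0,0,0,0,0,0]'

```text
time_s: 25.1
tool_pos: [0.7973, -0.0255, 0.2778]
tcp_rot: [0.242, 0.962, 0.031, -0.123]
ft_force: [0.0, 0.2, -0.0]
gripper_width: -0.0
```

Call:
drive_tool --dr '[[0,0,0],[0,0,0],[0,0,0],[0,0,0],[0,0,0],[0,0,0],[0,0,0],[0,0,0]]' --slide '[[0,0,0],[0,0,0],[0,0,0],[0,0,0],[0,0,0],[0,0,0],[0,0,0],[0,0,0]]' --hand '[0,0,0,0,0,0,0,0]'

```text
time_s: 26.1
tool_pos: [0.7983, -0.0259, 0.2795]
tcp_rot: [0.242, 0.962, 0.032, -0.122]
ft_force: [0.5, 0.2, 0.4]
gripper_width: 0.0
```

```bash
python3 - <<'E'
from h import *
ang()
cv2.imwrite("pics/s22.png",cv2.resize(viewer.get_image("side")[60:240,150:390,::-1],None,fx=3.3,fy=3.3,interpolation=cv2.INTER_CUBIC))
E
```

```text
26.1 cooler [ -10.8 -275.3  279.5] w [ 0.7983 -0.0259  0.2795] F [0.5 0.2 0.4] q [ 0.26  0.9  -0.67  0.82  0.34  1.74  2.42] g 0.0
```

View pics/s22.png

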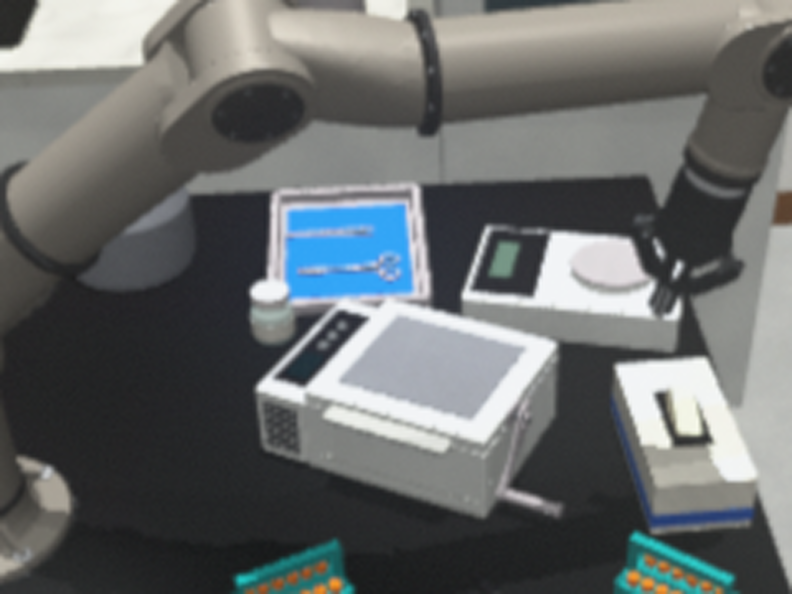

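Call:
drive_tool --dr '[[0,0,0],[0,0,0],[0,0,0],[0,0,0],[0,0,0],[0,0,0],[0,0,0],[0,0,0]]' --slide '[[0,0,0],[0,0,0],[0,0,0],[0,0,0],[0,0,0],[0,0,0],[0,0,0],[0,0,0]]' --hand '[0,0,0,0,0,0,0,0]'

```text
time_s: 27.15
tool_pos: [0.7983, -0.0259, 0.2795]
tcp_rot: [0.242, 0.962, 0.032, -0.122]
ft_force: [-0.3, 0.1, -0.9]
gripper_width: 0.001
```

```bash
python3 - <<'E'
from h import *
ang()
s=viewer.get_image("side")[:,:,::-1];t=viewer.get_image("top")[:,:,::-1]
cv2.imwrite("pics/s23.png",s);cv2.imwrite("pics/t23.png",t)
a=cv2.imread("pics/side0.png")[140:230,215:345];b=s[140:230,215:345]
cv2.imwrite("pics/cmp.png",cv2.resize(np.vstack([a,b]),None,fx=3.3,fy=3.3,interpolation=cv2.INTER_CUBIC))
print(np.abs(a.astype(int)-b).mean())
E
```

```text
27.15 cooler [ -10.8 -275.3  279.5] w [ 0.7983 -0.0259  0.2795] F [-0.3  0.1 -0.9] q [ 0.26  0.9  -0.67  0.82  0.34  1.74  2.42] g 0.0
3.288860398860399
```

View pics/cmp.png

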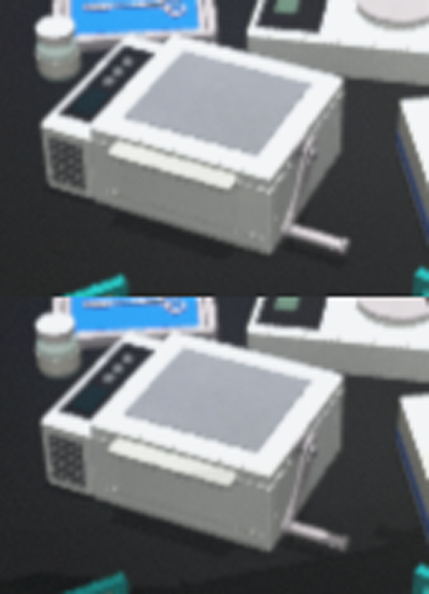

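View pics/t23.png

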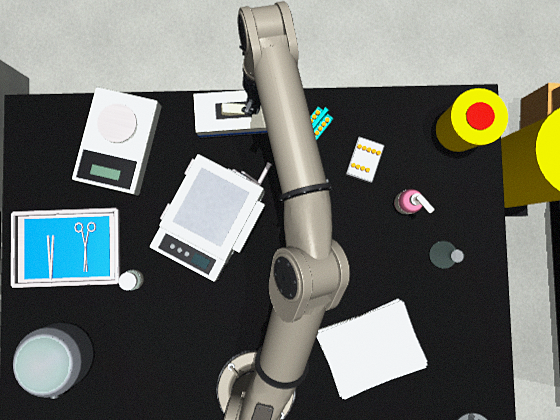

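```bash
python3 - <<'E'
from h import *
print(workorder.job_done())
E
```

```text
the job is handed in; nothing more can be done
None
```

I carried out the whole job in about 27 s of the 72 s allowed and handed it in. No verdict was reported.

- **Lid and stay:** I raised the lid by its lip to about 1.36 rad. I then pressed the knee bar onto its stop. The force rose to about 25 N with almost no further motion, and the bar stood at about x +49 mm, against the +50 mm expected when locked.
- **Carrier:** I gripped the white carrier by its bar and set it down at about x -12, y -28 mm in the cooler's axes, bar along x. The tool was within 2 mm of the expected height on contact. After release it stood upright, clear of the cold pack.
- **Closing:** I broke the knee by drawing the bar back and took the hand away; the lid sank shut by itself. I judged its speed only from pictures and from the damping given, not from a measurement.

**Last checks:**
- In the side view the lid and the knee bar look the same as at the start, so I took the lid as fully shut.
- The top view shows the tray, bottle, flask and jar where they were. The marker was hidden under the arm, so I did not check it at the end.
- The carrier could not be seen once the lid was shut.
- The hand was clear of everything, with no contact force beyond noise.

The cooler's fitted position had disagreements of up to about 3 mm between cameras, which caused no trouble.

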